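# Put the shared desk set back in its places

### The job

A colleague takes over this desk next, so put the shared desk set back in its places: the stapler flat in the long black dock, the glue stick upright in the round black pot, the large note block flat in the square black tray with the small note block lying centred on top of it, and the rubber stamp upright in the middle of the ink pad with its long side along the pad's. Do not knock over the stamp, the glue stick or the little correction bottle on the way.

Things in the scene. Friction and masses are not known exactly. Their poses are not given: they have to be found in the camera images.
- stapler: red and dark grey stapler, 36 wide (x) x 141 long (y) x 47 high (z), lying on its base; origin at the centre of its underside, its own y along its length. The closed upper arm, at 28 to 46 mm above the underside, is 26 mm wide and rigid: grip it there across x near the middle
- glue_stick: yellow round glue stick standing upright, 26 mm diameter, 93 mm high; origin at the centre of its foot, z up
- rubber_stamp: wooden rubber stamp standing on its face: block 30 (x) x 52 (y, the long side) mm and 17 mm high, above it a round turned handle with a knob, 68 mm high in all; origin at the centre of its underside. Grip the knob (about 26 mm across) some 50 mm above the underside, or the block across x
- notes_large: large square pink block of sticky notes, 67 x 67 x 20 mm; origin at the centre of its underside, x and y along its sides
- notes_small: small square yellow block of sticky notes, 51 x 51 x 14 mm; origin at the centre of its underside, x and y along its sides
- stapler_dock: long shallow black dock with a grey felt floor, fixed to the desk; 64 (x) x 169 (y) mm outside, recess 52 x 157 mm, floor 5 mm and rim 14 mm above the desk; origin at the centre of its underside, y along its length. The stapler fits either way round
- note_tray: square black tray with a grey felt floor, fixed to the desk; 93 x 93 mm outside, recess 83 x 83 mm, floor 5 mm above the desk; only its four corners have walls, 19 mm high above the desk, so the middle 49 mm of each side is open for the fingers; origin at the centre of its underside, x and y along its sides
- glue_pot: round black pot, fixed to the desk; bore 42 to 44 mm, outside 54 mm at the rim and 58 mm at the foot, inner floor 5 mm and rim 38 mm above the desk; origin at the centre of its underside
- ink_pad: closed dark green ink pad, fixed to the desk, 72 (x) x 112 (y) x 18 mm, flat on top; origin at the centre of its underside, y along its length
- correction_bottle: small white and green correction-fluid bottle, 30 mm diameter, 74 mm high, standing upright on the right-hand side; a bystander that should stay standing; origin at the centre of its foot

How it is judged:
By the outcome, as a careful person would: the job done as asked, in the order asked, and still so for the second after the job is handed in, with the robot touching nothing.
It also fails if it takes over 122 s, if anything falls off the work surface, if the arm or the gripper's body presses on something with over 40 N, if the wrist force passes 120 N, or if a joint passes its speed limit or range.

### The arm

A 7-joint arm with a two-finger parallel gripper is mounted at the origin on a cart in front of the work surface, level with it; the furniture and walls round the work are solid. World frame = base frame: x ahead of the robot, y to its left, z up, the work surface at z = 0. Lengths are in m, angles in degrees, forces in N, time in s.
With the tool pointing down it reaches from about 0.425 to 0.875 m from the base axis. Payload 4.7 kg.
Tool frame: the origin (TCP) lies at the very end of the fingers, on their centre line; the grasp point (between the pads) lies 19 mm behind it; z points along the fingers, y is the direction in which the jaws open and shut (so a half turn about z gives the same grasp; the last joint's range is limited). The gripper opens to 87 mm and grips with 3 to 60 N. Pads are 19 mm wide; open, the fingers measure 117 mm over their backs; the gripper's body (75 mm by 190 mm) begins 51 mm behind the grasp point.
Start: joints at [-71.958, 18.392, -4.016, 83.108, 1.295, 78.541, -3.26], TCP at [0.193, 0.621, 0.223] pointing down, gripper open.
Joint ranges: [-163.93, 163.93], [-17.29, 119.83], [-79.2, 71.16], [3.27, 140.29], [-89.18, 269.18], [5.43, 117.66], [-154.24, 154.24]. Speed limits (degrees/s): [147.25, 147.25, 180, 180, 180, 180, 180].

### API

Orientations are given as [roll, pitch, yaw] about the fixed x, y, z axes, in that order (R = Rz(yaw) Ry(pitch) Rx(roll)).
In Python, from cell import * gives the robot as it stands.
- The arm moves only by the tool arm_command, never from a script. Its argument "targets" is a list that holds one entry, the list of rows, each a list of 7 numbers: the shift along the tool's x, y, z in m, then the turn, a rotation vector about the tool's x, y, z in degrees, then the gripper's target within -1 to 1 (shut at 1, half-way at 0, fully open at -1). In form: [[[tx, ty, tz, rx, ry, rz, claw], ...]]. A call has 1 to 10 rows; each row is the pose to reach, as a shift and turn from the pose commanded when the call began, along the tool's axes at that moment; what a row does not reach only later rows make up. A row lasts 1/10 s, in which the tool goes at most 50 mm and 8.59 degrees, less where a joint would pass 70% of its speed; a pose out of reach is approached as far as the arm can. A call with a gripper value outside its range is refused whole. The fingers move at their own pace and stop on an object; "newtons" is the grip in N (left out, the last holds). Time passes only in rows, so rows that repeat a pose let the fingers close. It gives the time, the measured TCP pose, the force and the opening at its end, in the units of the state.
- get_obs(): the state, without advancing time (a new reading comes with each control period).
- read_camera(name): name is "scene" or "top" or "wrist"; returns a dict with "img" (420x560x3 uint8, red, green, blue), "z_map" (420x560 float32, m along the optical axis (not along the pixel's ray), 0 where there is no reading), "K" (3x3 intrinsics, pixels), "origin" and "attitude" of the camera in the world. Camera axes: x right, y down, z forward; pixel columns grow to the right and rows downward; lengths in m; the calibration is good to about 2 mm. A picture is of the moment at which its call begins.
- sign_off(): hands the job in, once; it reports no verdict.
Trained networks look in the newest picture that a camera, given by its name, has taken for a name from the list of things; names that differ only in an ending like _2 or _b are one class to them, and where a whole thing is asked for, a point or a joint stands for the part that bears it (a point fixed in the world has none). Each returns a list of dicts, best first, with "conf" (0 to 1); they miss things now and then, are a little off and sometimes report something else, mostly with a low value. They report only what shows in the picture. A call takes as long as a camera call.
- search_frame(thing, camera): "position" ([column, row] in pixels, amid what is visible of it).
The state is a dict: "time_s": time; "qpos": joint angles; "joint_velocities": joint speeds; "effort": joint torques, N m; "tool_pos": TCP position; "tool_rot": TCP orientation; "force": force on the tool from outside, world axes, zero at the start; "wrist_torque": the same for the moment, N m; "grip_width": finger opening in m.
Only numpy, scipy, OpenCV 4.12 (cv2) and the standard library are available. Lean on these libraries where they do the work, as an engineer would, in place of code of your own. Each camera call takes 0.05 s, during which the arm holds its last target.

## Working session

There is one attempt and no reset: what is moved stays moved. The work goes in short steps, Python scripts to look and compute and a tool call to move; the robot and the scene stay as the last step left them, time stands still between calls to the robot, and variables do not carry over. Pictures are saved under pics/ and viewed, and the job is handed in when it is done.

Besides the shell and the picture viewer there is one more tool, called as name(argument=value, ...), one argument or row to a line, values as JSON. arm_command: Moves the arm, as the interface text tells. Its arguments: {"type":"object","properties":{"targets":{"type":"array","items":{"type":"array","items":{"type":"array","items":{"type":"number"}}}},"newtons":{"type":"number"}},"required":["targets"]}

```bash
ls; mkdir -p pics; python3 - <<'E'
from cell import *
import cv2
print(get_obs())
for n in ["scene","top","wrist"]:
    c=read_camera(n); cv2.imwrite(f"pics/{n}0.png",c["img"][:,:,::-1]); print(n,c["K"],c["origin"],c["attitude"])
E
```

```text
pics
{'time_s': 0.0, 'qpos': array([-71.95846822,  18.43902491,  -4.01587634,  83.17598299,
         1.2945038 ,  78.54191012,  -3.25984411]), 'joint_velocities': array([-0.01180102,  0.00554372,  0.01690796, -0.07409468,  0.03934134,
       -0.00459715,  0.04270055]), 'effort': array([ 2.94457623e-04, -4.91282487e+01, -4.03881753e-01, -3.12533391e+01,
       -6.40847068e-02,  4.36048291e-02,  1.55431999e-04]), 'tool_pos': array([0.19244876, 0.62025927, 0.2214525 ]), 'tool_rot': array([-1.79888303e+02,  5.28950786e-03,  1.62768631e+02]), 'force': array([ 0.31968689, -0.14606821,  1.0819012 ]), 'wrist_torque': array([-0.02388231, -0.0128412 ,  0.08020444]), 'grip_width': 0.08668276319535842}
scene [[530.57646681   0.         279.33469482]
 [  0.         530.57646681 209.4080688 ]
 [  0.           0.           1.        ]] [-0.00939108 -0.94686314  0.88350821] [-129.03610966   -1.11868587  -29.67296373]
top [[464.25918695   0.         273.71768995]
 [  0.         464.25918695 212.667342  ]
 [  0.           0.           1.        ]] [ 0.26502288 -0.04499437  1.51548507] [-170.31947849    0.50091149  -91.01657145]
wrist [[311.86084706   0.         278.73566025]
 [  0.         311.86084706 212.26800668]
 [  0.           0.           1.        ]] [0.11952811 0.64287055 0.38433831] [1.63903958e+02 1.37494690e-01 7.27259577e+01]
```

View pics/top0.png

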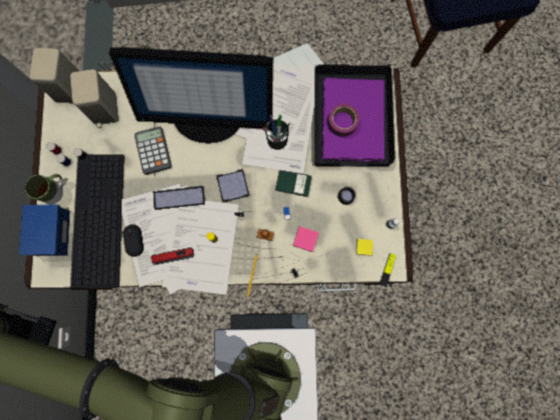

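View pics/scene0.png

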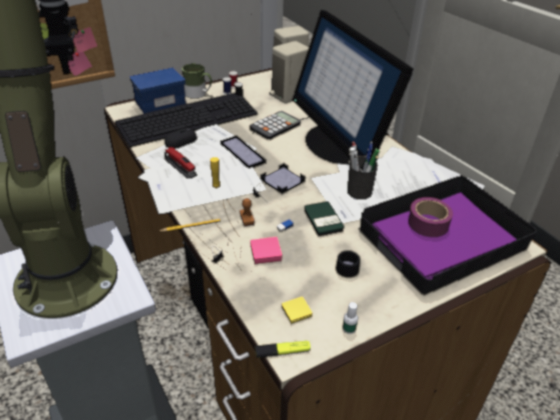

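View pics/wrist0.png

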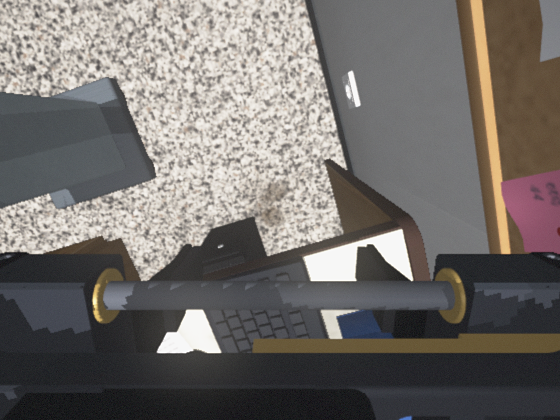

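```bash
cat > h.py <<'E'
from cell import *
import numpy as np, cv2
from scipy.spatial.transform import Rotation as R
def rot(a): return R.from_euler('xyz',a,degrees=True).as_matrix()
def cloud(c):
    z=c["z_map"]; v,u=np.mgrid[0:z.shape[0],0:z.shape[1]]
    K=c["K"]; p=np.stack([(u-K[0,2])/K[0,0]*z,(v-K[1,2])/K[1,1]*z,z],-1)
    return p@rot(c["attitude"]).T+np.array(c["origin"])
def proj(c,P):
    q=(np.atleast_2d(P)-c["origin"])@rot(c["attitude"]); q=q@c["K"].T
    return q[:,:2]/q[:,2:]
THINGS=["stapler","glue_stick","rubber_stamp","notes_large","notes_small","stapler_dock","note_tray","glue_pot","ink_pad","correction_bottle"]
def ortho(c,x0,x1,y0,y1,s=0.001,z=0.0):
    "rectified image of plane z: rows x decreasing (up=+x), cols y decreasing"
    xs=np.arange(x1,x0,-s); ys=np.arange(y1,y0,-s)
    X,Y=np.meshgrid(xs,ys,indexing='ij'); P=np.stack([X,Y,np.full_like(X,z)],-1).reshape(-1,3)
    m=proj(c,P).astype(np.float32).reshape(X.shape+(2,))
    return cv2.remap(c["img"],m[...,0],m[...,1],cv2.INTER_CUBIC)
E
python3 - <<'E'
from h import *
for n in ["top","scene"]:
    c=read_camera(n); W=cloud(c)
    print(n,get_obs()["time_s"])
    for t in THINGS:
        r=search_frame(t,n)[:2]
        for d in r:
            u,v=map(int,np.round(d["position"])); print(t,round(d["conf"],2),(u,v),np.round(W[v,u],3))
    if n=="top": 
        o=ortho(c,.38,.85,-.42,.40,.00105); cv2.imwrite("pics/ortho0.png",o[:,:,::-1]); print(o.shape)
E
```

```text
top 0.2
stapler 0.77 (174, 255) [0.386 0.282 0.046]
stapler 0.49 (178, 197) [0.582 0.281 0.005]
rubber_stamp 0.6 (265, 233) [ 0.448 -0.008  0.067]
notes_large 0.74 (307, 239) [ 0.433 -0.143  0.013]
notes_small 0.76 (362, 247) [ 0.403 -0.32   0.014]
stapler_dock 0.91 (178, 197) [0.582 0.281 0.005]
note_tray 0.88 (234, 181) [0.632 0.094 0.008]
glue_pot 0.85 (350, 194) [ 0.581 -0.291  0.004]
ink_pad 0.97 (293, 181) [ 0.265 -0.045  1.515]
correction_bottle 0.53 (394, 219) [ 0.484 -0.414  0.072]
(448, 781, 3)
scene 0.75
glue_stick 0.83 (214, 170) [0.433 0.153 0.064]
glue_stick 0.47 (284, 178) [0.622 0.1   0.007]
rubber_stamp 0.6 (247, 216) [ 0.448 -0.012  0.019]
notes_large 0.56 (264, 250) [ 0.426 -0.143  0.019]
notes_small 0.78 (296, 311) [ 0.399 -0.336  0.015]
stapler_dock 0.88 (245, 150) [0.59  0.28  0.009]
note_tray 0.61 (283, 180) [0.616 0.095 0.006]
glue_pot 0.7 (346, 265) [ 0.554 -0.294  0.04 ]
ink_pad 0.64 (321, 216) [ 0.616 -0.099  0.015]
ink_pad 0.2 (244, 212) [ 0.444 -0.004  0.027]
correction_bottle 0.74 (350, 264) [ 0.565 -0.294  0.038]
correction_bottle 0.7 (352, 320) [ 0.472 -0.43   0.043]
```

View pics/ortho0.png

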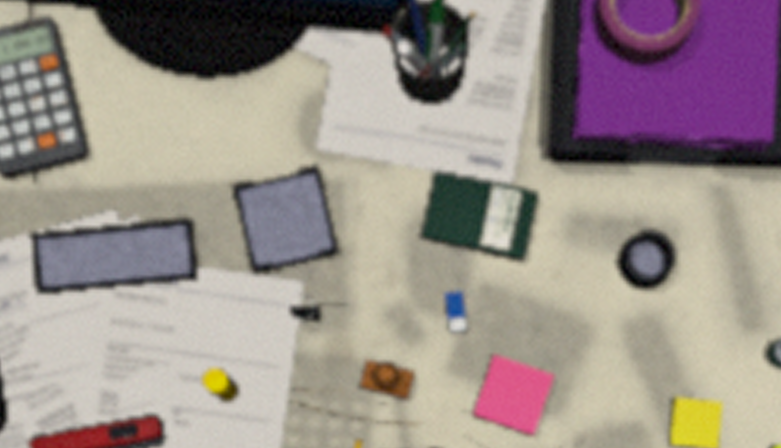

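```bash
cat >> h.py <<'E'
def seg(o):
    hsv=cv2.cvtColor(o,cv2.COLOR_RGB2HSV).astype(int); h,s,v=hsv[...,0],hsv[...,1],hsv[...,2]
    return h,s,v
def rect(mask,x1,y1,s,near=None,minA=100):
    n,l,st,ce=cv2.connectedComponentsWithStats(mask.astype(np.uint8))
    out=[]
    for i in range(1,n):
        if st[i,4]*s*s*1e6<minA: continue
        pts=np.argwhere(l==i)[:,::-1].astype(np.float32)
        (cx,cy),(w,hh),a=cv2.minAreaRect(pts)
        X=x1-cy*s; Y=y1-cx*s
        b=cv2.boxPoints(((cx,cy),(w,hh),a))
        e=b[1]-b[0] if np.hypot(*(b[1]-b[0]))>np.hypot(*(b[2]-b[1])) else b[2]-b[1]
        yaw=np.degrees(np.arctan2(-e[0],-e[1]))%180  # direction of long side in world
        m=pts.mean(0)
        out.append((round(X,4),round(Y,4),'mean',round(x1-m[1]*s,4),round(y1-m[0]*s,4),'sz',round(max(w,hh)*s*1e3,1),round(min(w,hh)*s*1e3,1),'longdir',round(yaw,1)))
    return out
E
python3 - <<'E'
from h import *
s=0.001
c=read_camera("top")
B=dict(x0=.33,x1=.75,y0=-.46,y1=.40,s=s)
def go(name,z,f,roi,minA=300):
    o=ortho(c,z=z,**B); h,sa,v=seg(o); m=f(h,sa,v)
    X=B['x1']-np.arange(m.shape[0])*s; Y=B['y1']-np.arange(m.shape[1])*s
    m=m&((X>roi[0])&(X<roi[1]))[:,None]&((Y>roi[2])&(Y<roi[3]))[None]
    for r in rect(m,B['x1'],B['y1'],s,minA=minA): print(name,*r)
go("stapler",.045,lambda h,s,v:((h<8)|(h>172))&(s>150)&(v>60),(.34,.46,.2,.40))
go("glue",.093,lambda h,s,v:(h>20)&(h<35)&(s>150)&(v>150),(.38,.5,.1,.2),100)
go("stamp",.017,lambda h,s,v:(h<22)&(s>100)&(v<220),(.38,.5,-.06,.05))
go("stampknob",.06,lambda h,s,v:(h<22)&(s>100)&(v<220),(.38,.5,-.06,.05))
go("large",.02,lambda h,s,v:(h>150)&(s>80),(.35,.52,-.25,-.05))
go("small",.014,lambda h,s,v:(h>20)&(h<35)&(s>120),(.33,.5,-.40,-.25))
go("dockfelt",.005,lambda h,s,v:(h>100)&(h<150)&(s>30)&(v>70),(.53,.66,.17,.39))
go("dockfull",.014,lambda h,s,v:(v<60)|((h>100)&(h<150)&(s>30)&(v>70)),(.53,.66,.17,.39),2000)
go("trayfelt",.005,lambda h,s,v:(h>100)&(h<150)&(s>30)&(v>70),(.53,.74,.02,.17))
go("trayfull",.019,lambda h,s,v:(v<60)|((h>100)&(h<150)&(s>30)&(v>70)),(.53,.74,.02,.17),2000)
go("pot",.038,lambda h,s,v:(v<70)|((h>100)&(h<150)&(s>30)),(.5,.65,-.36,-.22))
go("potfelt",.005,lambda h,s,v:((h>100)&(h<150)&(s>30)&(v>70)),(.5,.65,-.36,-.22))
go("pad",.018,lambda h,s,v:(v<100)&(h>60)&(h<100)&(s>60),(.53,.70,-.20,-.02))
go("bottle",.07,lambda h,s,v:(v>0),(.53,.54,-.20,-.19))
W=cloud(c)
def pts(roi,zlo,zhi):
    m=(W[...,0]>roi[0])&(W[...,0]<roi[1])&(W[...,1]>roi[2])&(W[...,1]<roi[3])&(W[...,2]>zlo)&(W[...,2]<zhi)
    p=W[m]; return len(p),p.mean(0).round(4),p.min(0).round(3),p.max(0).round(3)
print("bottle",*pts((.43,.53,-.47,-.36),.03,.1))
print("glue",*pts((.38,.5,.1,.2),.085,.1))
print("stapler",*pts((.34,.46,.2,.4),.036,.06))
print("knob",*pts((.38,.5,-.06,.05),.05,.08))
print("pot",*pts((.5,.65,-.36,-.22),.03,.05))
E
```

```text
stapler 0.3858 0.2887 mean 0.3843 0.2939 sz 130.5 23.5 longdir 100.6
glue 0.439 0.16 mean 0.4391 0.1602 sz 22.6 21.2 longdir 45.0
stamp 0.4504 -0.0065 mean 0.4499 -0.0065 sz 50.7 30.0 longdir 76.4
stampknob 0.4451 -0.0078 mean 0.4446 -0.0076 sz 49.0 29.1 longdir 76.0
large 0.4335 -0.1376 mean 0.4336 -0.1377 sz 68.0 67.8 longdir 161.1
small 0.4047 -0.3273 mean 0.4045 -0.3273 sz 51.6 50.9 longdir 84.6
dockfelt 0.5802 0.2793 mean 0.5805 0.28 sz 159.2 54.3 longdir 95.7
dockfull 0.5786 0.2768 mean 0.579 0.2766 sz 165.7 60.1 longdir 95.7
trayfelt 0.6171 0.0996 mean 0.6181 0.1003 sz 87.3 85.1 longdir 13.1
trayfull 0.6146 0.099 mean 0.6145 0.0991 sz 91.9 87.6 longdir 13.7
pot 0.57 -0.273 mean 0.5698 -0.2726 sz 56.6 52.3 longdir 135.0
potfelt 0.5765 -0.278 mean 0.5772 -0.2782 sz 37.0 34.0 longdir 0.0
pad 0.6247 -0.0784 mean 0.6245 -0.0788 sz 67.3 57.6 longdir 169.4
pad 0.6095 -0.1479 mean 0.6092 -0.148 sz 66.5 13.1 longdir 166.0
bottle 77 [ 0.4752 -0.4142  0.0551] [ 0.463 -0.431  0.032] [ 0.489 -0.403  0.08 ]
glue 57 [0.4401 0.1613 0.0931] [0.429 0.149 0.085] [0.452 0.173 0.1  ]
stapler 312 [0.388  0.2885 0.0436] [0.366 0.225 0.036] [0.408 0.36  0.056]
knob 54 [ 0.4497 -0.0062  0.0638] [ 0.439 -0.018  0.053] [0.462 0.005 0.075]
pot 112 [ 0.5736 -0.2754  0.0376] [ 0.548 -0.302  0.031] [ 0.601 -0.249  0.046]
```

```bash
cat >> h.py <<'E'
def plan(x,y,z,yaw):
    o=get_obs(); Rc=R.from_euler('xyz',o["tool_rot"],degrees=True); p=o["tool_pos"]
    best=None
    for k in (0,180):
        Rn=R.from_euler('xyz',[180,0,yaw+k],degrees=True)
        rv=(Rc.inv()*Rn).as_rotvec(degrees=True)
        if best is None or np.linalg.norm(rv)<np.linalg.norm(best): best=rv
    d=Rc.inv().apply(np.array([x,y,z])-p)
    print("t",round(o["time_s"],2),"tcp",p.round(4),o["tool_rot"].round(1),"grip",round(o["grip_width"],4),"q",o["qpos"].round(0),"F",o["force"].round(1))
    print("SHIFT",d.round(4),"ROT",best.round(2),"rows>=",round(max(np.linalg.norm(d)/.05,np.linalg.norm(best)/8.59),1))
E
python3 -c "
from h import *
plan(.386,.289,.20,100.6)"
```

```text
t 1.3 tcp [0.1926 0.6208 0.2226] [180.    0.  162.8] grip 0.0871 q [-72.  18.  -4.  83.   1.  79.  -3.] F [ 0.4  0.3 -1. ]
SHIFT [-0.283  -0.2596  0.0226] ROT [1.000e-02 0.000e+00 6.217e+01] rows>= 7.7
```

arm_command(
  targets=[
    [[-0.05,-0.04,0,0,0,8,-1],[-0.09,-0.08,0,0,0,16,-1],[-0.13,-0.12,0,0,0,24,-1],[-0.17,-0.16,0.0,0,0,32,-1],[-0.21,-0.195,0.01,0,0,40,-1],[-0.25,-0.23,0.02,0,0,48,-1],[-0.283,-0.26,0.023,0,0,56,-1],[-0.283,-0.26,0.023,0,0,62.2,-1],[-0.283,-0.26,0.023,0,0,62.2,-1],[-0.283,-0.26,0.023,0,0,62.2,-1]],
  ],
)

```text
time_s: 2.3
tool_pos: [0.3862, 0.2883, 0.1998]
tool_rot: [180.0, -0.1, 100.5]
force: [0.4, -0.1, -0.9]
grip_width: 0.0867
```

```bash
python3 - <<'E'
from h import *
c=read_camera("wrist"); cv2.imwrite("pics/w1.png",c["img"][:,:,::-1])
o=ortho(c,.32,.62,.1,.45,.0006,z=0.04); cv2.imwrite("pics/w1o.png",o[:,:,::-1])
plan(.386,.289,.03,100.6)
W=cloud(c); m=(W[...,2]>.036)&(W[...,2]<.056)&(abs(W[...,0]-.386)<.07)&(abs(W[...,1]-.289)<.09)
p=W[m]; print(len(p),p.mean(0),p.min(0),p.max(0))
xy=p[:,:2].astype(np.float32); print(cv2.minAreaRect(xy*1000))
E
```

```text
t 2.35 tcp [0.3856 0.2894 0.1999] [ 1.800e+02 -1.000e-01  1.006e+02] grip 0.0871 q [-54.  -2.  14. 109.   0.  73. -30.] F [0.2 0.1 0.6]
SHIFT [-0.0006  0.0003  0.1699] ROT [ 0.01 -0.06  0.03] rows>= 3.4
2840 [0.38597765 0.29604656 0.04428055] [0.36437924 0.22396026 0.03603468] [0.40873461 0.35896558 0.050538  ]
((387.01898193359375, 292.0067138671875), (24.896638870239258, 135.3642578125), 10.008382797241211)
```

View pics/w1.png

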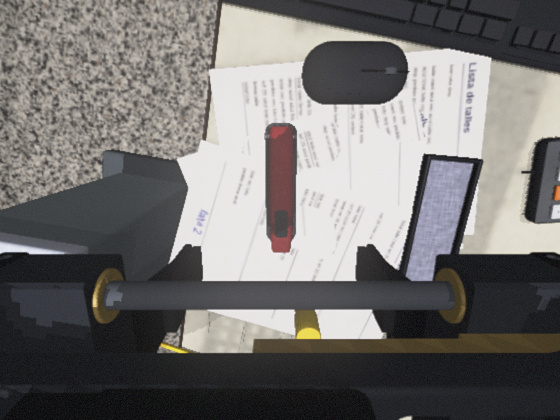

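View pics/w1o.png

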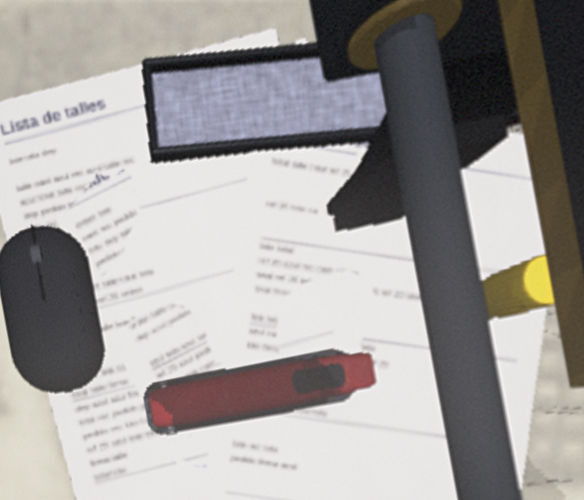

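arm_command(
  targets=[
    [[-0.001,-0.001,0.05,0,0,0.6,-1],[-0.001,-0.001,0.09,0,0,0.6,-1],[-0.001,-0.001,0.12,0,0,0.6,-1],[-0.001,-0.001,0.145,0,0,0.6,-1],[-0.001,-0.001,0.16,0,0,0.6,-1],[-0.001,-0.001,0.168,0,0,0.6,-1],[-0.001,-0.001,0.173,0,0,0.6,-1],[-0.001,-0.001,0.173,0,0,0.6,-1]],
  ],
  newtons=25,
)

```text
time_s: 3.15
tool_pos: [0.3848, 0.2882, 0.0266]
tool_rot: [-180.0, -0.0, 100.1]
force: [-0.1, 0.2, 0.3]
grip_width: 0.0873
```

arm_command(
  targets=[
    [[0,0,0,0,0,0,0],[0,0,0,0,0,0,0.3],[0,0,0,0,0,0,0.6],[0,0,0,0,0,0,1],[0,0,0,0,0,0,1],[0,0,0,0,0,0,1],[0,0,0,0,0,0,1],[0,0,0,0,0,0,1],[0,0,0,0,0,0,1]],
  ],
  newtons=25,
)

```text
time_s: 4.05
tool_pos: [0.3854, 0.2876, 0.0267]
tool_rot: [180.0, -0.0, 100.0]
force: [0.0, 0.1, 0.5]
grip_width: 0.0243
```

arm_command(
  targets=[
    [[0,0,-0.01,0,0,0,1],[0,0,-0.025,0,0,0,1],[0,0,-0.05,0,0,0,1],[0,0,-0.075,0,0,0,1],[0,0,-0.09,0,0,0,1],[0,0,-0.09,0,0,0,1],[0,0,-0.09,0,0,0,1]],
  ],
)

```text
time_s: 4.75
tool_pos: [0.3848, 0.2874, 0.1165]
tool_rot: [-180.0, -0.0, 100.0]
force: [0.5, 0.1, -1.2]
grip_width: 0.0242
```

```bash
python3 - <<'E'
from h import *
c=read_camera("wrist"); cv2.imwrite("pics/w2.png",c["img"][:,:,::-1])
plan(.580,.278,.12,95.5)
W=cloud(c); h,s,v=seg(c["img"]); m=((h<8)|(h>172))&(s>120)&(W[...,2]>.08)&(W[...,2]<.18)&(abs(W[...,0]-.386)<.07)&(abs(W[...,1]-.289)<.1)
p=W[m]; print(len(p),p.min(0),p.max(0))
print(cv2.minAreaRect((p[:,:2]*1000).astype(np.float32)))
ext=(p[:,1]>p[:,1].max()-.01);print(p[ext].mean(0))
E
```

```text
t 4.8 tcp [0.3845 0.287  0.1158] [-179.9    0.   100. ] grip 0.0243 q [-54.   2.  14. 115.  -1.  63. -29.] F [-0.1 -0.5 -1.4]
SHIFT [-0.0427  0.191  -0.0044] ROT [-0.07  0.04  4.47] rows>= 3.9
2442 [0.36225218 0.24774486 0.12332702] [0.40254092 0.36007174 0.13865174]
((381.0888671875, 303.35540771484375), (23.4526309967041, 112.6532974243164), 10.552756309509277)
[0.37135251 0.3548384  0.12694743]
```

View pics/w2.png

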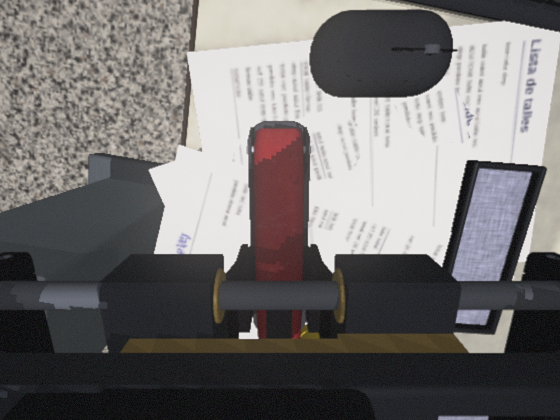

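arm_command(
  targets=[
    [[-0.004,0.015,0,0,0,0.5,1],[-0.011,0.045,0,0,0,1,1],[-0.02,0.08,0,0,0,2,1],[-0.029,0.12,0,0,0,3,1],[-0.037,0.155,0,0,0,4,1],[-0.043,0.178,0,0,0,4.5,1],[-0.046,0.189,0,0,0,4.5,1],[-0.046,0.19,0,0,0,4.5,1],[-0.046,0.19,0,0,0,4.5,1]],
  ],
)

```text
time_s: 5.7
tool_pos: [0.5792, 0.2751, 0.1157]
tool_rot: [-179.9, 0.0, 95.5]
force: [-0.5, 0.7, -1.8]
grip_width: 0.0246
```

```bash
python3 - <<'E'
from h import *
c=read_camera("wrist"); cv2.imwrite("pics/w3.png",c["img"][:,:,::-1])
c=read_camera("scene"); cv2.imwrite("pics/s3.png",cv2.resize(c["img"][60:270,100:380,::-1],None,fx=2.5,fy=2.5))
plan(.580,.2745,.033,95.5)
E
```

```text
t 5.8 tcp [0.5787 0.2757 0.1163] [-179.9   -0.    95.5] grip 0.0249 q [-44.  22.  20.  93.  -8.  67. -16.] F [-0.3 -0.7 -1.7]
SHIFT [-0.0014  0.0013  0.0833] ROT [-0.08 -0.03  0.05] rows>= 1.7
```

View pics/w3.png

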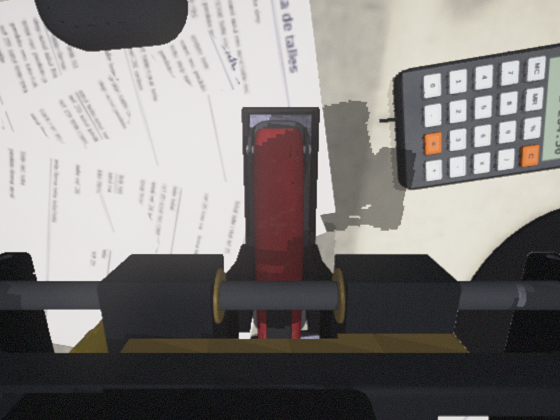

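View pics/s3.png

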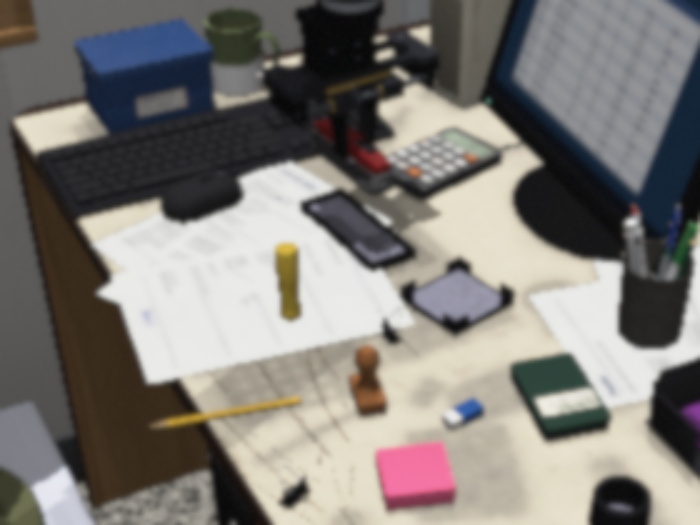

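arm_command(
  targets=[
    [[-0.001,0.001,0.02,0,0,0,1],[-0.001,0.001,0.04,0,0,0,1],[-0.001,0.001,0.055,0,0,0,1],[-0.001,0.001,0.065,0,0,0,1],[-0.001,0.001,0.073,0,0,0,1],[-0.001,0.001,0.079,0,0,0,1],[-0.001,0.001,0.083,0,0,0,1],[-0.001,0.001,0.084,0,0,0,1],[-0.001,0.001,0.084,0,0,0,1]],
  ],
)

```text
time_s: 6.7
tool_pos: [0.5815, 0.2743, 0.0328]
tool_rot: [180.0, -0.0, 95.5]
force: [0.3, -0.2, -1.0]
grip_width: 0.0246
```

arm_command(
  targets=[
    [[0,0,0,0,0,0,0.3],[0,0,0,0,0,0,0],[0,0,0,0,0,0,-0.5],[0,0,0,0,0,0,-1],[0,0,0,0,0,0,-1],[0,0,-0.02,0,0,0,-1],[0,0,-0.06,0,0,0,-1],[0,0,-0.1,0,0,0,-1],[0,0,-0.13,0,0,0,-1],[0,0,-0.13,0,0,0,-1]],
  ],
)

```text
time_s: 7.7
tool_pos: [0.5843, 0.2754, 0.1685]
tool_rot: [179.5, -0.2, 95.5]
force: [1.4, 0.3, 0.4]
grip_width: 0.0857
```

```bash
python3 - <<'E'
from h import *
c=read_camera("wrist"); cv2.imwrite("pics/w4.png",c["img"][:,:,::-1])
plan(.4395,.161,.165,95.5)
c=read_camera("top"); 
o=ortho(c,.53,.68,.16,.40,.0005,z=.014);cv2.imwrite("pics/t4.png",o[:,:,::-1])
W=cloud(c)
m=(W[...,2]>.03)&(W[...,2]<.07)&(abs(W[...,0]-.58)<.04)&(abs(W[...,1]-.278)<.09)
h,s,v=seg(c["img"]); m&=((h<8)|(h>172))&(s>100)
p=W[m]; print(len(p),p.min(0),p.max(0)); print(cv2.minAreaRect((p[:,:2]*1000).astype(np.float32)))
E
```

```text
t 7.75 tcp [0.5829 0.2749 0.1656] [ 1.797e+02 -1.000e-01  9.550e+01] grip 0.0859 q [-44.  20.  20.  89.  -7.  72. -17.] F [-0.5  0.4 -0.7]
SHIFT [-0.0997 -0.1536 -0.0004] ROT [ 0.29 -0.15 -0.04] rows>= 3.7
145 [0.56960938 0.21034275 0.0325277 ] [0.59594803 0.29367829 0.05741455]
((583.4419555664062, 252.0642852783203), (24.732898712158203, 82.51753234863281), 5.090030193328857)
```

View pics/w4.png

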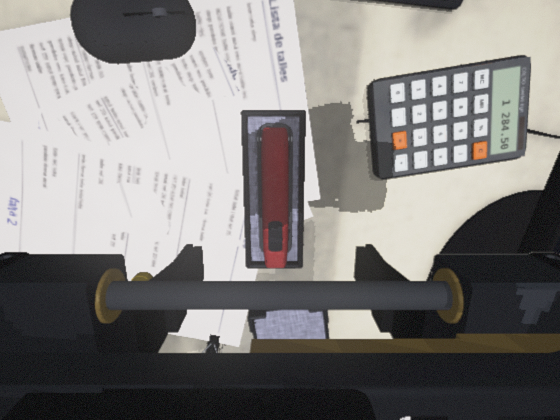

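View pics/t4.png

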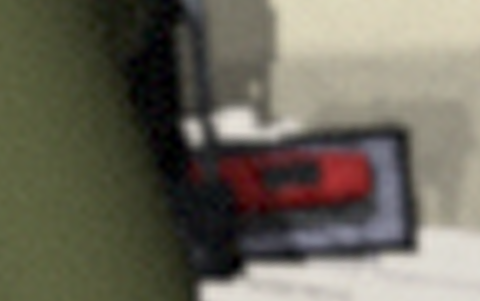

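arm_command(
  targets=[
    [[-0.025,-0.038,-0.01,0,0,0,-1],[-0.05,-0.077,-0.01,0,0,0,-1],[-0.075,-0.115,-0.01,0,0,0,-1],[-0.093,-0.144,-0.0,0,0,0,-1],[-0.1,-0.153,0,0,0,0,-1],[-0.1,-0.153,0,0,0,0,-1],[-0.1,-0.153,0,0,0,0,-1]],
  ],
)

```text
time_s: 8.5
tool_pos: [0.4392, 0.1608, 0.1625]
tool_rot: [180.0, -0.0, 95.5]
force: [0.2, -0.3, -0.3]
grip_width: 0.0871
```

```bash
python3 - <<'E'
from h import *
c=read_camera("scene"); cv2.imwrite("pics/s5.png",cv2.resize(c["img"][60:270,100:380,::-1],None,fx=2.5,fy=2.5))
W=cloud(c); h,s,v=seg(c["img"]); m=(h>18)&(h<36)&(s>120)&(W[...,2]>.03)&(abs(W[...,0]-.44)<.05)&(abs(W[...,1]-.16)<.05)
p=W[m]; print(len(p),p.mean(0),p.min(0),p.max(0))
c=read_camera("wrist"); cv2.imwrite("pics/w5.png",c["img"][:,:,::-1])
plan(.4395,.161,.048,95.5)
E
```

```text
166 [0.43543911 0.15233419 0.1135505 ] [0.39025814 0.12810129 0.03082577] [0.4895503  0.19122019 0.26590468]
t 8.6 tcp [0.4395 0.161  0.1626] [180.    0.   95.5] grip 0.0873 q [-45.  -2.  21. 113.   1.  69. -19.] F [-0.7 -0.6  0.6]
SHIFT [ 1.000e-04 -1.000e-04  1.146e-01] ROT [0.04 0.01 0.01] rows>= 2.3
```

View pics/w5.png

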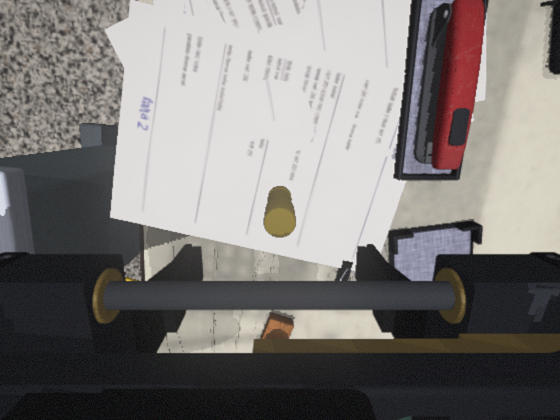

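View pics/s5.png

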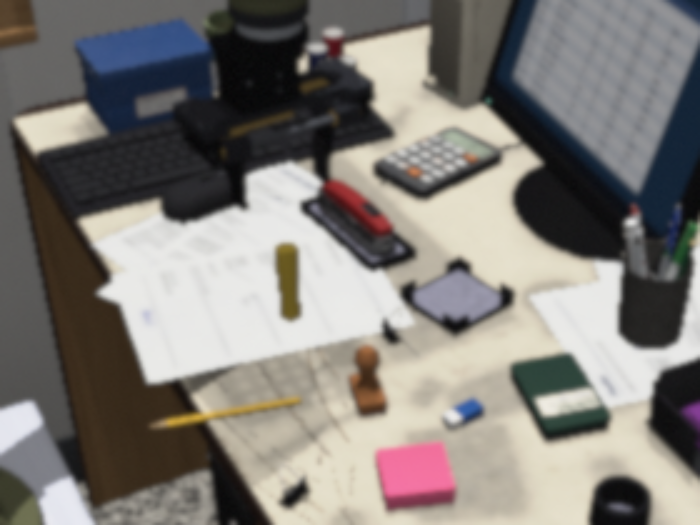

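arm_command(
  targets=[
    [[0,0,0.04,0,0,0,-1],[0,0,0.07,0,0,0,-1],[0,0,0.095,0,0,0,-1],[0,0,0.11,0,0,0,-1],[0,0,0.115,0,0,0,-1],[0,0,0.115,0,0,0,0],[0,0,0.115,0,0,0,0.3],[0,0,0.115,0,0,0,0.4],[0,0,0.115,0,0,0,0.5],[0,0,0.115,0,0,0,1]],
  ],
  newtons=15,
)

```text
time_s: 9.6
tool_pos: [0.4389, 0.1603, 0.0482]
tool_rot: [179.9, -0.0, 95.5]
force: [0.3, -0.5, 0.4]
grip_width: 0.0547
```

arm_command(
  targets=[
    [[0,0,0,0,0,0,1],[0,0,0,0,0,0,1],[0,0,0,0,0,0,1],[0,0,-0.005,0,0,0,1],[0,0,-0.02,0,0,0,1],[0,0,-0.045,0,0,0,1],[0,0,-0.075,0,0,0,1],[0,0,-0.1,0,0,0,1],[0,0,-0.11,0,0,0,1],[0,0,-0.11,0,0,0,1]],
  ],
)

```text
time_s: 10.6
tool_pos: [0.4394, 0.1605, 0.1589]
tool_rot: [179.8, -0.1, 95.5]
force: [-0.1, 0.7, -0.6]
grip_width: 0.0261
```

```bash
python3 - <<'E'
from h import *
c=read_camera("scene"); cv2.imwrite("pics/s6.png",cv2.resize(c["img"][60:270,100:380,::-1],None,fx=2.5,fy=2.5))
c=read_camera("wrist"); cv2.imwrite("pics/w6.png",c["img"][:,:,::-1])
plan(.5735,-.276,.16,95.5)
E
```

```text
t 10.7 tcp [0.4379 0.1598 0.1566] [-179.9    0.    95.5] grip 0.0259 q [-45.  -2.  22. 114.   1.  68. -18.] F [ 0.1  0.  -1.2]
SHIFT [-0.4468  0.0935 -0.0033] ROT [-0.07  0.03 -0.03] rows>= 9.1
```

View pics/w6.png

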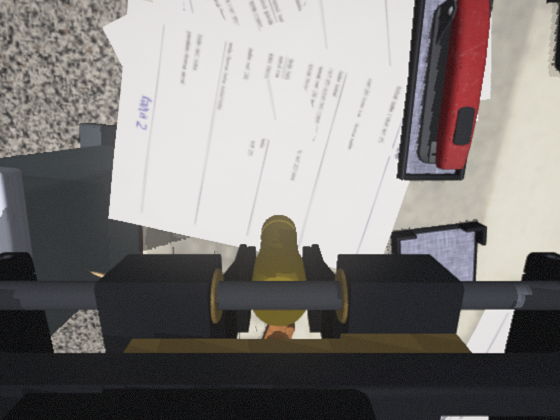

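View pics/s6.png

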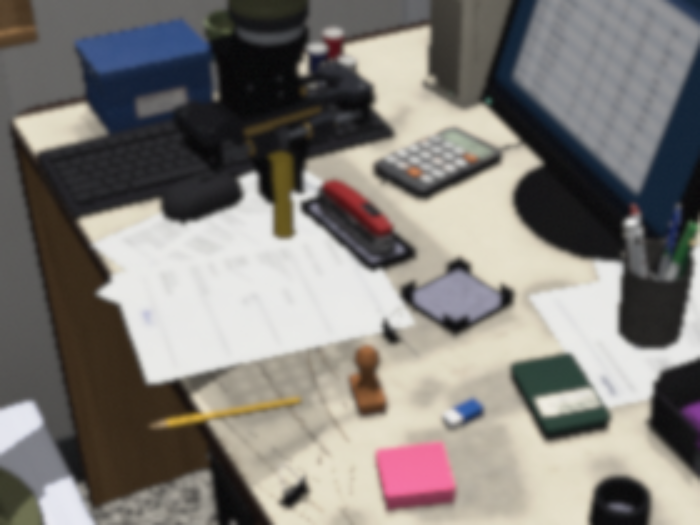

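arm_command(
  targets=[
    [[-0.01,0.002,-0.004,0,0,0,1],[-0.035,0.007,-0.004,0,0,0,1],[-0.07,0.014,-0.004,0,0,0,1],[-0.11,0.022,-0.004,0,0,0,1],[-0.15,0.031,-0.004,0,0,0,1],[-0.19,0.04,-0.004,0,0,0,1],[-0.23,0.048,-0.004,0,0,0,1],[-0.27,0.057,-0.004,0,0,0,1],[-0.31,0.065,-0.004,0,0,0,1],[-0.35,0.073,-0.004,0,0,0,1]],
  ],
)

```text
time_s: 11.7
tool_pos: [0.5439, -0.1837, 0.1607]
tool_rot: [-179.9, 0.0, 95.5]
force: [-0.0, 0.0, 0.6]
grip_width: 0.026
```

arm_command(
  targets=[
    [[-0.035,0.008,0,0,0,0,1],[-0.065,0.014,0,0,0,0,1],[-0.085,0.018,0,0,0,0,1],[-0.095,0.02,0,0,0,0,1],[-0.097,0.02,0,0,0,0,1],[-0.097,0.02,0,0,0,0,1]],
  ],
)

```text
time_s: 12.3
tool_pos: [0.5732, -0.2755, 0.161]
tool_rot: [-179.9, -0.1, 95.5]
force: [-0.1, -0.5, -0.6]
grip_width: 0.0259
```

```bash
python3 - <<'E'
from h import *
c=read_camera("scene"); cv2.imwrite("pics/s7.png",cv2.resize(c["img"][150:360,200:480,::-1],None,fx=2.5,fy=2.5))
W=cloud(c); m=(W[...,2]>.033)&(W[...,2]<.043)&(abs(W[...,0]-.574)<.05)&(abs(W[...,1]+.276)<.05)
p=W[m]; print(len(p),p.min(0),p.max(0))
c=read_camera("wrist"); cv2.imwrite("pics/w7.png",c["img"][:,:,::-1])
W=cloud(c); m=(W[...,2]>.031)&(W[...,2]<.045)&(abs(W[...,0]-.574)<.05)&(abs(W[...,1]+.276)<.05)
p=W[m]; print(len(p),p.min(0),p.max(0)); print(cv2.minEnclosingCircle((p[:,:2]*1000).astype(np.float32)))
plan(.5735,-.2755,.053,95.5)
E
```

```text
190 [ 0.54629511 -0.30331381  0.03302184] [ 0.60071647 -0.24916497  0.04190336]
927 [ 0.54696494 -0.29788257  0.03108803] [ 0.60014697 -0.24988307  0.04056588]
((573.6376342773438, -276.506103515625), 27.019872665405273)
t 12.4 tcp [ 0.5737 -0.2745  0.1613] [-1.80e+02 -1.00e-01  9.56e+01] grip 0.0262 q [-10.  23.  43.  91. -16.  73.  41.] F [-0.7  0.6 -0.3]
SHIFT [-0.0012 -0.0003  0.1083] ROT [-0.01 -0.08  0.06] rows>= 2.2
```

View pics/w7.png

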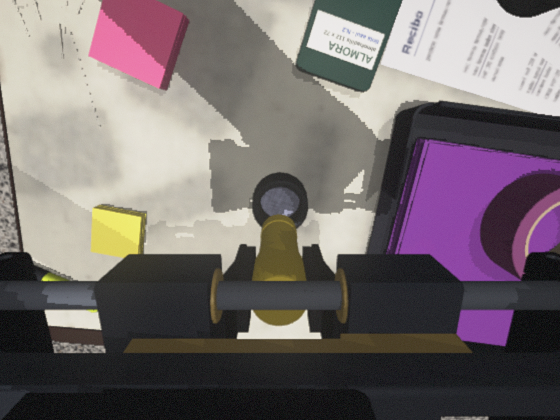

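View pics/s7.png

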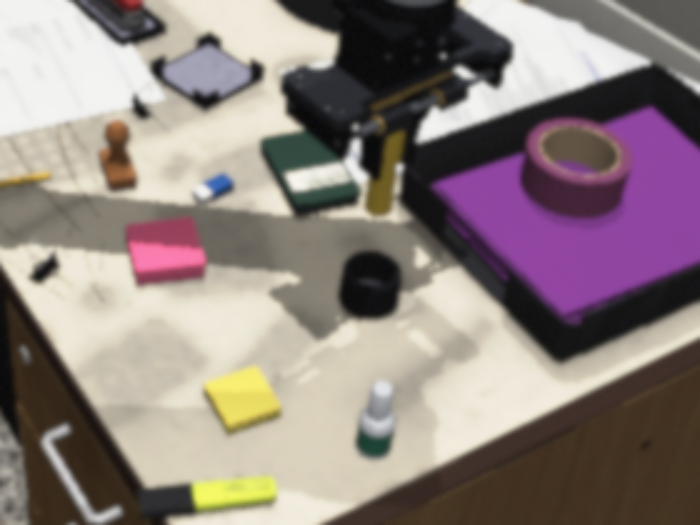

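arm_command(
  targets=[
    [[-0.001,0,0.02,0,0,0,1],[-0.001,0,0.045,0,0,0,1],[-0.001,0,0.065,0,0,0,1],[-0.001,0,0.08,0,0,0,1],[-0.001,0,0.092,0,0,0,1],[-0.001,0,0.1,0,0,0,1],[-0.001,0,0.105,0,0,0,1],[-0.001,0,0.108,0,0,0,1],[-0.001,0,0.108,0,0,0,1],[-0.001,0,0.108,0,0,0,1]],
  ],
)

```text
time_s: 13.4
tool_pos: [0.5743, -0.2775, 0.0543]
tool_rot: [179.9, 0.0, 95.5]
force: [-0.6, -0.5, 2.2]
grip_width: 0.0263
```

arm_command(
  targets=[
    [[0,0,0,0,0,0,0.3],[0,0,0,0,0,0,0],[0,0,0,0,0,0,-0.5],[0,0,0,0,0,0,-1],[0,0,0,0,0,0,-1],[0,0,-0.02,0,0,0,-1],[0,0,-0.06,0,0,0,-1],[0,0,-0.1,0,0,0,-1],[0,0,-0.12,0,0,0,-1],[0,0,-0.12,0,0,0,-1]],
  ],
)

```text
time_s: 14.4
tool_pos: [0.5756, -0.2784, 0.1775]
tool_rot: [179.6, 0.2, 95.5]
force: [0.1, -0.6, -0.9]
grip_width: 0.086
```

```bash
python3 - <<'E'
from h import *
c=read_camera("scene"); cv2.imwrite("pics/s8.png",cv2.resize(c["img"][150:360,200:480,::-1],None,fx=2.5,fy=2.5))
c=read_camera("top")
def pts(W,roi,zlo,zhi):
    m=(W[...,0]>roi[0])&(W[...,0]<roi[1])&(W[...,1]>roi[2])&(W[...,1]<roi[3])&(W[...,2]>zlo)&(W[...,2]<zhi)
    p=W[m]; return p
W=cloud(c)
p=pts(W,(.36,.52,-.23,-.06),.012,.03);print(len(p),p.mean(0),cv2.minAreaRect((p[:,:2]*1000).astype(np.float32)))
for k in (19.5,): plan(.4335,-.1385,.12,71-180)
plan(.4335,-.1385,.12,71+90)
E
```

```text
44 [ 0.484904   -0.09844428  0.01698073] ((488.625, -99.75743103027344), (83.20274353027344, 30.67351531982422), 29.773101806640625)
t 14.5 tcp [ 0.5737 -0.2769  0.1735] [180.   -0.   95.5] grip 0.0868 q [-10.  22.  43.  90. -16.  74.  41.] F [-0.   0.6 -0.2]
SHIFT [ 0.1511 -0.1264  0.0535] ROT [ 2.000e-02 -2.000e-02  2.447e+01] rows>= 4.1
t 14.5 tcp [ 0.5737 -0.2769  0.1735] [180.   -0.   95.5] grip 0.0868 q [-10.  22.  43.  90. -16.  74.  41.] F [-0.   0.6 -0.2]
SHIFT [ 0.1511 -0.1264  0.0535] ROT [ 3.000e-02  0.000e+00 -6.553e+01] rows>= 7.6
```

View pics/s8.png

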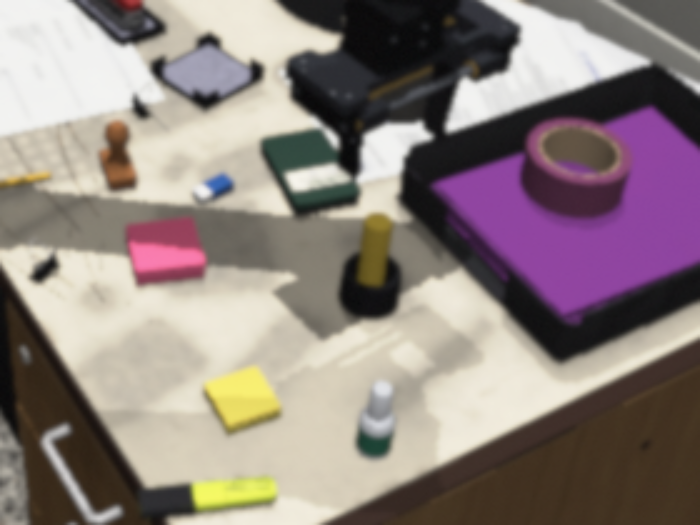

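arm_command(
  targets=[
    [[0.038,-0.031,0,0,0,6,-1],[0.076,-0.063,0,0,0,12,-1],[0.113,-0.095,0,0,0,18,-1],[0.14,-0.117,0.02,0,0,23,-1],[0.151,-0.126,0.04,0,0,24.4,-1],[0.151,-0.126,0.05,0,0,24.4,-1],[0.151,-0.126,0.053,0,0,24.4,-1],[0.151,-0.126,0.053,0,0,24.4,-1]],
  ],
)

```text
time_s: 15.3
tool_pos: [0.4342, -0.1398, 0.1203]
tool_rot: [-180.0, 0.1, 71.0]
force: [-0.2, -0.5, 0.3]
grip_width: 0.087
```

```bash
python3 - <<'E'
from h import *
c=read_camera("wrist"); cv2.imwrite("pics/w9.png",c["img"][:,:,::-1])
B=dict(x0=.35,x1=.52,y0=-.23,y1=-.05,s=.0005)
o=ortho(c,z=.02,**B); h,s,v=seg(o); m=(h>150)&(s>80)
cv2.imwrite("pics/w9o.png",o[:,:,::-1])
print(rect(m,B['x1'],B['y1'],B['s'],minA=500))
plan(.4335,-.1377,.005,71.1)
E
```

```text
[(0.4338, -0.1373, 'mean', np.float32(0.4339), np.float32(-0.1373), 'sz', 69.0, 66.0, 'longdir', np.float32(71.3))]
t 15.35 tcp [ 0.4346 -0.14    0.1208] [1.8e+02 1.0e-01 7.1e+01] grip 0.0874 q [-31.  -3.  45. 118.   2.  64.  -6.] F [-0.8 -0.8  0.9]
SHIFT [ 0.002  -0.0019  0.1158] ROT [ 0.03  0.09 -0.1 ] rows>= 2.3
```

View pics/w9.png

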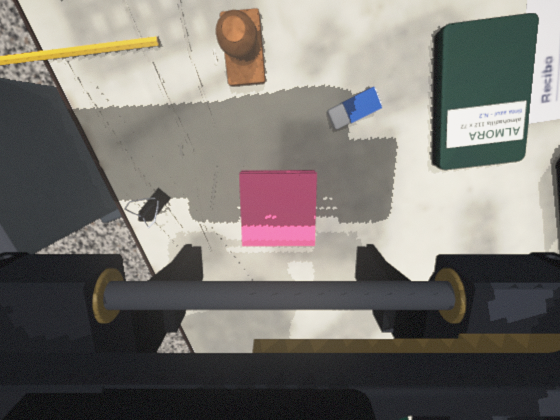

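View pics/w9o.png

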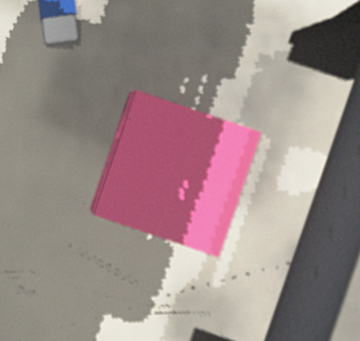

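```bash
python3 - <<'E'
from h import *
c=read_camera("wrist")
W=cloud(c)
for u,v in [(138,200),(150,200),(155,195),(168,190),(148,215),(160,212),(110,213)]: print((u,v),W[v,u].round(3))
B=dict(x0=.30,x1=.48,y0=-.22,y1=-.04,s=.0004)
o=ortho(c,z=.005,**B)
P=R.from_euler('z',71.1-90,degrees=True).as_matrix()
for sg in (-1,1):
    for a in (.0435,.0585):
        for b in(-.0095,.0095):
            q=np.array([.4338,-.1373])+ (P@[sg*a,b,0])[:2]
            cv2.circle(o,(int((B['y1']-q[1])/B['s']),int((B['x1']-q[0])/B['s'])),3,(255,0,0),-1)
cv2.imwrite("pics/w9p.png",o[:,:,::-1])
E
```

```text
(138, 200) [ 0.326 -0.09   0.027]
(150, 200) [ 0.327 -0.095  0.009]
(155, 195) [ 0.334 -0.092  0.01 ]
(168, 190) [ 0.342 -0.092  0.   ]
(148, 215) [ 0.319 -0.107  0.01 ]
(160, 212) [ 0.326 -0.109  0.001]
(110, 213) [-0.125 -0.155 -0.648]
```

View pics/w9p.png

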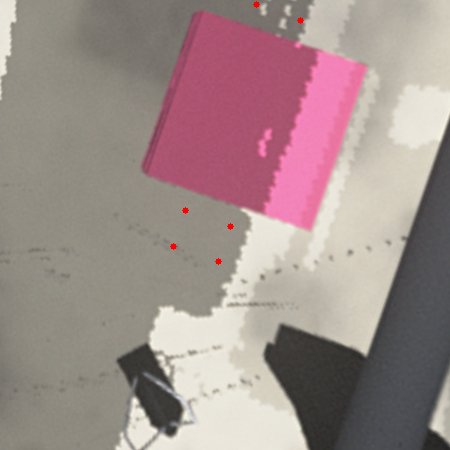

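arm_command(
  targets=[
    [[0.002,-0.0015,0.035,0,0,0,-1],[0.002,-0.0015,0.065,0,0,0,-1],[0.002,-0.0015,0.087,0,0,0,-1],[0.002,-0.0015,0.1,0,0,0,-1],[0.002,-0.0015,0.108,0,0,0,-1],[0.002,-0.0015,0.113,0,0,0,-1],[0.002,-0.0015,0.115,0,0,0,-1],[0.002,-0.0015,0.115,0,0,0,-0.5],[0.002,-0.0015,0.115,0,0,0,0],[0.002,-0.0015,0.115,0,0,0,0.2]],
  ],
  newtons=20,
)

```text
time_s: 16.4
tool_pos: [0.4337, -0.1363, 0.0061]
tool_rot: [179.9, -0.0, 71.1]
force: [0.2, -0.6, -0.2]
grip_width: 0.0706
```

arm_command(
  targets=[
    [[0,0,0,0,0,0,0.5],[0,0,0,0,0,0,1],[0,0,0,0,0,0,1],[0,0,-0.005,0,0,0,1],[0,0,-0.02,0,0,0,1],[0,0,-0.045,0,0,0,1],[0,0,-0.07,0,0,0,1],[0,0,-0.09,0,0,0,1],[0,0,-0.1,0,0,0,1],[0,0,-0.1,0,0,0,1]],
  ],
)

```text
time_s: 17.4
tool_pos: [0.434, -0.1364, 0.1066]
tool_rot: [179.9, -0.1, 71.1]
force: [-0.8, 0.2, -1.0]
grip_width: 0.0659
```

```bash
python3 - <<'E'
from h import *
c=read_camera("wrist"); cv2.imwrite("pics/w10.png",c["img"][:,:,::-1])
plan(.6165,.099,.105,103.4)
B=dict(x0=.55,x1=.68,y0=.03,y1=.17,s=.0005)
c=read_camera("top")
o=ortho(c,z=.019,**B);cv2.imwrite("pics/t10.png",cv2.resize(o[:,:,::-1],None,fx=2,fy=2))
E
```

```text
t 17.45 tcp [ 0.4332 -0.1362  0.1055] [180.   -0.   71.1] grip 0.0657 q [-32.  -2.  46. 119.   1.  62.  -5.] F [ 1.   0.6 -1. ]
SHIFT [0.2819 0.0971 0.0008] ROT [ 4.000e-02 -3.000e-02 -3.232e+01] rows>= 6.0
```

View pics/w10.png

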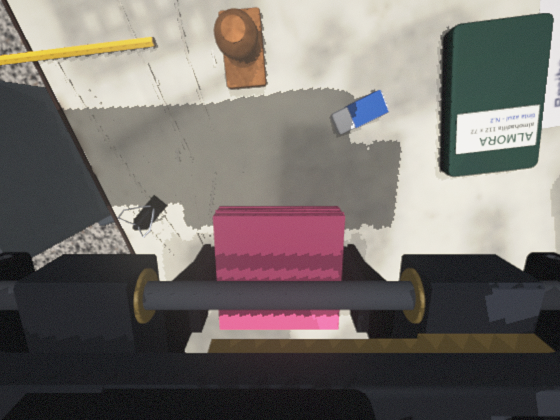

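View pics/t10.png

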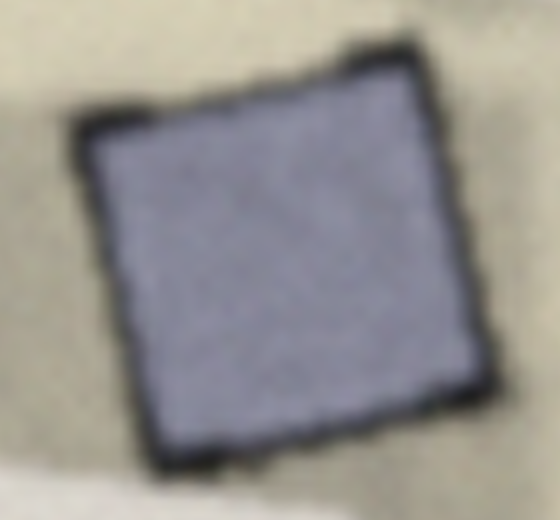

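arm_command(
  targets=[
    [[0.015,0.005,0,0,0,-2,1],[0.045,0.015,0,0,0,-6,1],[0.085,0.029,0,0,0,-11,1],[0.13,0.044,0,0,0,-16,1],[0.175,0.06,0,0,0,-21,1],[0.215,0.074,0,0,0,-26,1],[0.25,0.086,0,0,0,-30,1],[0.273,0.094,0,0,0,-32,1],[0.281,0.097,0,0,0,-32,1],[0.281,0.097,0,0,0,-32,1]],
  ],
)

```text
time_s: 18.5
tool_pos: [0.6157, 0.0994, 0.1038]
tool_rot: [-179.9, 0.0, 103.2]
force: [-0.0, 0.4, -0.4]
grip_width: 0.066
```

```bash
python3 - <<'E'
from h import *
c=read_camera("wrist"); cv2.imwrite("pics/w11.png",c["img"][:,:,::-1])
o=ortho(c,.53,.72,.0,.20,.0005,z=.019);cv2.imwrite("pics/w11o.png",o[:,:,::-1])
plan(.616,.099,.012,103)
E
```

```text
t 18.55 tcp [0.6153 0.0975 0.1043] [-1.799e+02  1.000e-01  1.031e+02] grip 0.066 q [-38.  22.  33.  96. -13.  66.  12.] F [-0.3  0.  -0.3]
SHIFT [0.0014 0.0013 0.0923] ROT [-0.14  0.05  0.06] rows>= 1.8
```

View pics/w11.png

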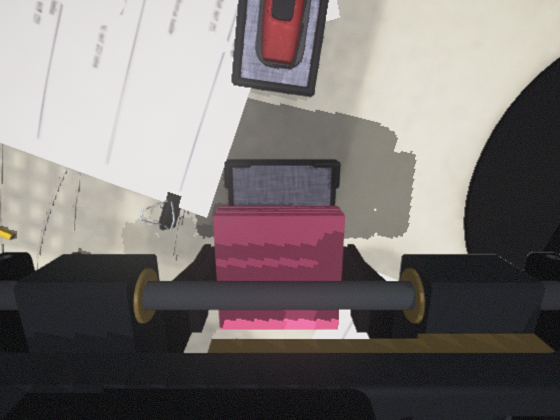

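View pics/w11o.png

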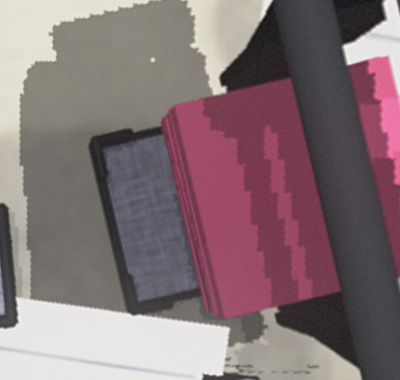

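arm_command(
  targets=[
    [[0.001,0.001,0.025,0,0,0,1],[0.001,0.0015,0.05,0,0,0,1],[0.001,0.0015,0.065,0,0,0,1],[0.001,0.0015,0.076,0,0,0,1],[0.001,0.0015,0.084,0,0,0,1],[0.001,0.0015,0.09,0,0,0,1],[0.001,0.0015,0.092,0,0,0,1],[0.001,0.0015,0.093,0,0,0,1],[0.001,0.0015,0.093,0,0,0,1]],
  ],
)

```text
time_s: 19.45
tool_pos: [0.6177, 0.0994, 0.013]
tool_rot: [180.0, -0.0, 103.1]
force: [-0.2, 0.7, -0.0]
grip_width: 0.0658
```

arm_command(
  targets=[
    [[0,0,0,0,0,0,0],[0,0,0,0,0,0,-0.5],[0,0,0,0,0,0,-0.75],[0,0,0,0,0,0,-0.75],[0,0,0,0,0,0,-0.75],[0,0,-0.02,0,0,0,-0.75],[0,0,-0.06,0,0,0,-0.75],[0,0,-0.09,0,0,0,-0.75],[0,0,-0.11,0,0,0,-0.75],[0,0,-0.11,0,0,0,-0.75]],
  ],
)

```text
time_s: 20.45
tool_pos: [0.6197, 0.0995, 0.1262]
tool_rot: [179.6, -0.0, 103.1]
force: [-0.1, -0.2, -0.3]
grip_width: 0.0762
```

```bash
python3 - <<'E'
from h import *
c=read_camera("wrist"); cv2.imwrite("pics/w12.png",c["img"][:,:,::-1])
B=dict(x0=.53,x1=.70,y0=.01,y1=.19,s=.0005)
for n in("wrist","top"):
    c=read_camera(n)
    o=ortho(c,z=.025,**B); h,s,v=seg(o); m=(h>150)&(s>80)
    print(n,rect(m,B['x1'],B['y1'],B['s'],minA=500))
    o=ortho(c,z=.025,**B); 
    cv2.imwrite(f"pics/o12{n}.png",o[:,:,::-1])
plan(.4045,-.328,.12,84.6)
E
```

```text
wrist [(0.6172, 0.0985, 'mean', np.float32(0.617), np.float32(0.0985), 'sz', 70.2, 67.3, 'longdir', np.float32(103.0))]
top []
t 20.6 tcp [0.6166 0.0993 0.1215] [-179.9   -0.   103.1] grip 0.0759 q [-39.  21.  34.  95. -13.  67.  11.] F [ 0.2  0.2 -1. ]
SHIFT [-0.3683 -0.3032  0.0019] ROT [-0.09  0.   18.47] rows>= 9.5
```

View pics/w12.png

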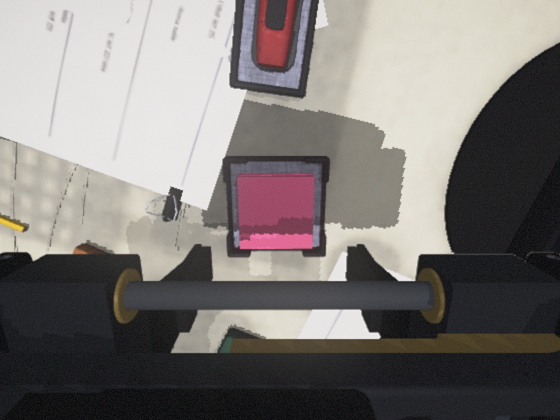

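View pics/o12wrist.png

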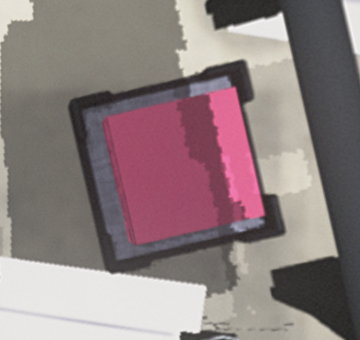

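arm_command(
  targets=[
    [[-0.035,-0.029,0,0,0,2,-0.75],[-0.073,-0.06,0,0,0,4,-0.75],[-0.111,-0.091,0,0,0,6,-0.75],[-0.149,-0.122,0,0,0,8,-0.75],[-0.187,-0.154,0,0,0,10,-0.75],[-0.225,-0.185,0,0,0,12,-0.75],[-0.263,-0.217,0,0,0,14,-0.75],[-0.3,-0.247,0,0,0,16,-0.75],[-0.335,-0.276,0,0,0,18,-0.75],[-0.36,-0.296,0,0,0,18.5,-0.75]],
  ],
)

```text
time_s: 21.6
tool_pos: [0.4074, -0.3207, 0.1214]
tool_rot: [-179.9, 0.0, 84.3]
force: [-0.0, -0.2, -0.1]
grip_width: 0.0763
```

arm_command(
  targets=[
    [[-0.008,-0.007,0,0,0,0,-0.75],[-0.008,-0.007,0,0,0,0,-0.75],[-0.008,-0.007,0,0,0,0,-0.75]],
  ],
)

```text
time_s: 21.9
tool_pos: [0.4031, -0.3239, 0.1217]
tool_rot: [-179.9, -0.1, 84.7]
force: [0.2, 1.1, -0.2]
grip_width: 0.0761
```

```bash
python3 - <<'E'
from h import *
c=read_camera("wrist"); cv2.imwrite("pics/w13.png",c["img"][:,:,::-1])
B=dict(x0=.33,x1=.48,y0=-.40,y1=-.25,s=.0005)
o=ortho(c,z=.014,**B); h,s,v=seg(o); m=(h>18)&(h<36)&(s>110)
print(rect(m,B['x1'],B['y1'],B['s'],minA=500))
P=R.from_euler('z',84.6-90,degrees=True).as_matrix()
o=ortho(c,z=.005,**B)
plan(.4045,-.328,.005,84.6)
E
```

```text
[(0.4046, -0.3274, 'mean', np.float32(0.4047), np.float32(-0.3276), 'sz', 52.5, 49.7, 'longdir', np.float32(83.8))]
t 21.95 tcp [ 0.4036 -0.3236  0.1219] [-1.80e+02 -1.00e-01  8.47e+01] grip 0.0762 q [-13.   9.  54. 111.  -8.  64.  38.] F [ 0.5  0.2 -0.6]
SHIFT [-0.0045  0.0014  0.1169] ROT [-0.04 -0.07  0.13] rows>= 2.3
```

View pics/w13.png

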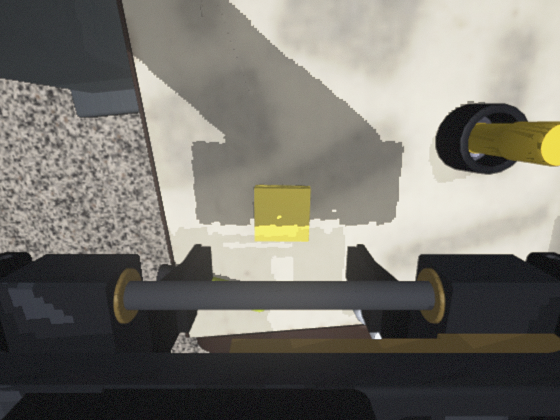

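```bash
python3 - <<'E'
from h import *
c=read_camera("top"); W=cloud(c)
B=dict(x0=.30,x1=.52,y0=-.47,y1=-.25,s=.0005)
o=ortho(c,z=.005,**B)
P=R.from_euler('z',84.3-90,degrees=True).as_matrix()
for sg in (-1,1):
    for a in (.038,.053):
        for b in(-.0095,.0095):
            q=np.array([.4046,-.3275])+ (P@[sg*a,b,0])[:2]
            cv2.circle(o,(int((B['y1']-q[1])/B['s']),int((B['x1']-q[0])/B['s'])),3,(255,0,0),-1)
cv2.imwrite("pics/t13.png",o[:,:,::-1])
E
```

```text
(no output)
```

View pics/t13.png

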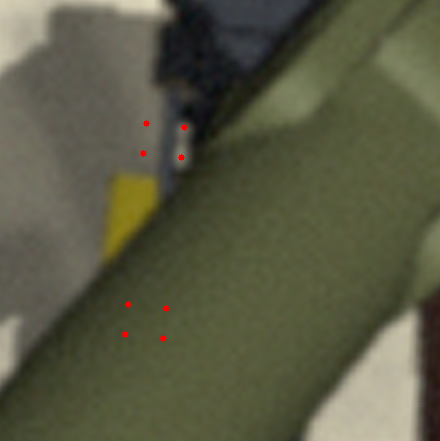

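arm_command(
  targets=[
    [[-0.004,0.0014,0.035,0,0,0.4,-0.75],[-0.004,0.0014,0.065,0,0,0.4,-0.75],[-0.004,0.0014,0.087,0,0,0.4,-0.75],[-0.004,0.0014,0.1,0,0,0.4,-0.75],[-0.004,0.0014,0.108,0,0,0.4,-0.75],[-0.004,0.0014,0.113,0,0,0.4,-0.75],[-0.004,0.0014,0.1165,0,0,0.4,-0.75],[-0.004,0.0014,0.1165,0,0,0.4,-0.5],[-0.004,0.0014,0.1165,0,0,0.4,0],[-0.004,0.0014,0.1165,0,0,0.4,0.2]],
  ],
  newtons=15,
)

```text
time_s: 23.0
tool_pos: [0.4041, -0.33, 0.0066]
tool_rot: [179.9, 0.0, 84.2]
force: [-0.1, -0.2, -0.8]
grip_width: 0.0594
```

arm_command(
  targets=[
    [[0,0,0,0,0,0,0.5],[0,0,0,0,0,0,1],[0,0,0,0,0,0,1],[0,0,0,0,0,0,1],[0,0,-0.015,0,0,0,1],[0,0,-0.04,0,0,0,1],[0,0,-0.07,0,0,0,1],[0,0,-0.1,0,0,0,1],[0,0,-0.11,0,0,0,1],[0,0,-0.11,0,0,0,1]],
  ],
)

```text
time_s: 24.0
tool_pos: [0.4046, -0.3302, 0.1176]
tool_rot: [179.8, 0.0, 84.2]
force: [0.2, -0.3, -0.5]
grip_width: 0.0498
```

```bash
python3 - <<'E'
from h import *
c=read_camera("wrist"); cv2.imwrite("pics/w14.png",c["img"][:,:,::-1])
plan(.617,.0985,.115,103)
E
```

```text
t 24.05 tcp [ 0.4039 -0.3295  0.1161] [179.9  -0.   84.2] grip 0.0499 q [-13.  10.  55. 110.  -9.  64.  39.] F [-0.4 -0.1 -1.6]
SHIFT [0.4474 0.1687 0.0016] ROT [  0.06  -0.02 -18.81] rows>= 9.6
```

View pics/w14.png

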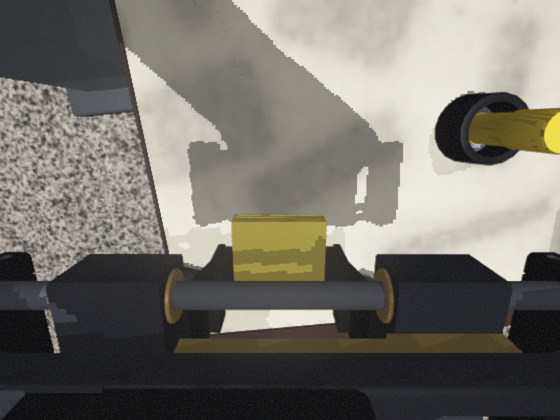

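```bash
python3 - <<'E'
from h import *
c=read_camera("wrist");W=cloud(c);h,s,v=seg(c["img"])
o=get_obs();print(o["tool_pos"],o["tool_rot"],o["grip_width"])
m=(h>18)&(h<36)&(s>100)&(np.arange(420)[:,None]<285)&(abs(np.arange(560)-280)<60)[None]
p=R.from_euler('xyz',o["tool_rot"],degrees=True).inv().apply(W[m]-o["tool_pos"])
print(len(p),p.min(0).round(4),p.max(0).round(4)); 
f=p[p[:,2]<-.006]; print(np.percentile(f,[1,50,99],axis=0).round(4))
E
```

```text
[ 0.40323475 -0.32908513  0.11523252] [-1.79950734e+02 -5.24919098e-02  8.41832497e+01] 0.04988975345511699
6140 [-0.0088 -0.025  -0.1637] [0.0754 0.0253 0.1152]
[[-0.008  -0.0242 -0.0107]
 [ 0.0098 -0.0001 -0.0092]
 [ 0.0258  0.0245 -0.0072]]
```

arm_command(
  targets=[
    [[0.01,0.004,0,0,0,-1,1],[0.035,0.013,0,0,0,-2,1],[0.075,0.028,0,0,0,-4,1],[0.115,0.043,0,0,0,-6,1],[0.155,0.058,0,0,0,-8,1],[0.195,0.073,0,0,0,-10,1],[0.235,0.088,0,0,0,-12,1],[0.275,0.103,0,0,0,-14,1],[0.315,0.119,0,0,0,-16,1],[0.35,0.132,0,0,0,-18,1]],
  ],
)

```text
time_s: 25.1
tool_pos: [0.5703, 0.0085, 0.1143]
tool_rot: [-179.9, -0.0, 102.4]
force: [-0.1, 0.7, 0.4]
grip_width: 0.0497
```

```bash
python3 -c "
from h import *
plan(.6173,.097,.115,103)"
```

```text
t 25.1 tcp [0.5703 0.0085 0.1143] [-179.9   -0.   102.4] grip 0.0497 q [-37.  15.  38. 103. -10.  65.  18.] F [-0.1  0.7  0.4]
SHIFT [ 0.0763  0.0649 -0.0008] ROT [-0.14 -0.04 -0.6 ] rows>= 2.0
```

arm_command(
  targets=[
    [[0.03,0.024,0,0,0,-0.8,1],[0.055,0.044,0,0,0,-0.8,1],[0.072,0.058,0,0,0,-0.8,1],[0.079,0.064,0,0,0,-0.8,1],[0.08,0.065,0,0,0,-0.8,1],[0.08,0.065,0,0,0,-0.8,1],[0.08,0.065,0,0,0,-0.8,1]],
  ],
)

```text
time_s: 25.8
tool_pos: [0.6167, 0.0949, 0.1159]
tool_rot: [-180.0, 0.0, 102.8]
force: [-0.2, -0.5, 0.6]
grip_width: 0.05
```

```bash
python3 -c "
from h import *
c=read_camera('wrist'); cv2.imwrite('pics/w15.png',c['img'][:,:,::-1])
for i in range(3): plan(.6173,.097,.0315,103); read_camera('wrist')
"
```

```text
t 25.85 tcp [0.6169 0.0951 0.1161] [-180.     0.   102.8] grip 0.0497 q [-40.  22.  35.  96. -14.  67.  12.] F [ 0.1 -0.9 -0.5]
SHIFT [0.0018 0.0009 0.0846] ROT [-0.01  0.01 -0.17] rows>= 1.7
t 25.9 tcp [0.617  0.0954 0.1162] [-180.     0.   102.8] grip 0.0498 q [-40.  22.  35.  96. -14.  67.  12.] F [ 0.1 -0.1 -0.8]
SHIFT [0.0015 0.0007 0.0847] ROT [-0.    0.   -0.16] rows>= 1.7
t 25.95 tcp [0.6171 0.0957 0.1163] [180.   -0.  102.9] grip 0.0498 q [-40.  22.  35.  96. -14.  67.  12.] F [ 0.1 -0.  -0.5]
SHIFT [0.0012 0.0005 0.0848] ROT [ 0.01 -0.01 -0.14] rows>= 1.7
```

View pics/w15.png

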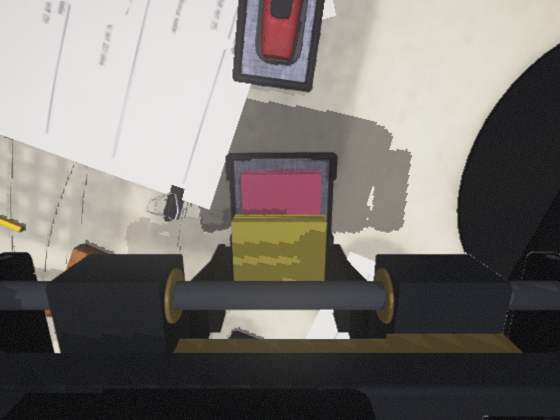

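arm_command(
  targets=[
    [[0.001,0.0015,0.025,0,0,0,1],[0.001,0.0015,0.045,0,0,0,1],[0.001,0.0015,0.06,0,0,0,1],[0.001,0.0015,0.07,0,0,0,1],[0.001,0.0015,0.077,0,0,0,1],[0.001,0.0015,0.082,0,0,0,1],[0.001,0.0015,0.0845,0,0,0,1],[0.001,0.0015,0.0845,0,0,0,1],[0.001,0.0015,0.0845,0,0,0,1],[0.001,0.0015,0.0845,0,0,0,1]],
  ],
)

```text
time_s: 27.0
tool_pos: [0.6188, 0.0983, 0.0321]
tool_rot: [180.0, -0.0, 103.0]
force: [0.6, 0.4, -0.4]
grip_width: 0.0502
```

arm_command(
  targets=[
    [[0,0,0,0,0,0,0],[0,0,0,0,0,0,-0.3],[0,0,0,0,0,0,-0.5],[0,0,0,0,0,0,-0.5],[0,0,0,0,0,0,-0.5],[0,0,-0.02,0,0,0,-0.5],[0,0,-0.06,0,0,0,-0.5],[0,0,-0.09,0,0,0,-0.5],[0,0,-0.09,0,0,0,-0.5],[0,0,-0.09,0,0,0,-0.5]],
  ],
)

```text
time_s: 28.0
tool_pos: [0.6189, 0.0984, 0.1223]
tool_rot: [179.9, -0.0, 103.0]
force: [-1.4, -0.8, -0.9]
grip_width: 0.0655
```

```bash
python3 - <<'E'
from h import *
c=read_camera("wrist"); cv2.imwrite("pics/w16.png",c["img"][:,:,::-1])
B=dict(x0=.53,x1=.70,y0=.01,y1=.19,s=.0005)
o=ortho(c,z=.025,**B); h,s,v=seg(o); print(rect(((h>150)|((h>18)&(h<36)))&(s>90),B['x1'],B['y1'],B['s'],minA=800))
cv2.imwrite("pics/w16o.png",o[:,:,::-1])
o=ortho(c,z=.039,**B); h,s,v=seg(o); print(rect((h>18)&(h<36)&(s>110),B['x1'],B['y1'],B['s'],minA=500))
plan(.449,-.007,.16,166)
E
```

```text
[(0.617, 0.0984, 'mean', np.float32(0.617), np.float32(0.0985), 'sz', 69.6, 66.8, 'longdir', np.float32(103.1))]
[(0.6173, 0.1005, 'mean', np.float32(0.6174), np.float32(0.1004), 'sz', 52.7, 49.8, 'longdir', np.float32(102.8))]
t 28.05 tcp [0.618  0.0983 0.121 ] [-180.   -0.  103.] grip 0.0649 q [-40.  22.  35.  95. -13.  68.  12.] F [ 0.5 -0.3  0.4]
SHIFT [-0.0647 -0.1884 -0.0388] ROT [-3.000e-02 -4.000e-02 -6.303e+01] rows>= 7.3
```

View pics/w16.png

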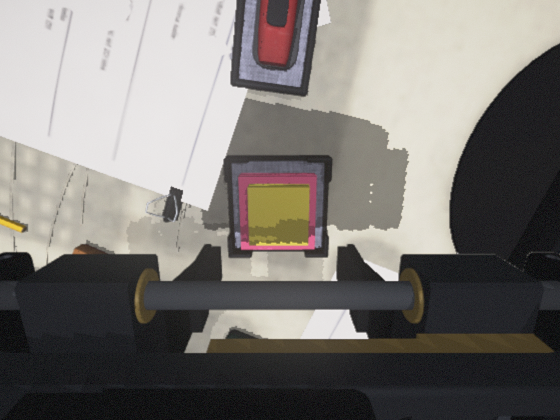

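View pics/w16o.png

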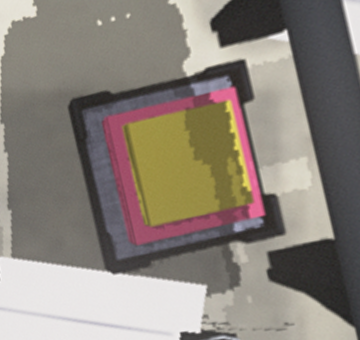

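```bash
python3 -c "
from h import *
plan(.450,-.0065,.16,76.2)"
```

```text
t 28.05 tcp [0.618  0.0983 0.121 ] [-180.   -0.  103.] grip 0.0649 q [-40.  22.  35.  95. -13.  68.  12.] F [ 0.5 -0.3  0.4]
SHIFT [-0.0644 -0.1873 -0.0388] ROT [-4.000e-02 -1.000e-02  2.677e+01] rows>= 4.0
```

arm_command(
  targets=[
    [[-0.01,-0.03,-0.03,0,0,5,-0.8],[-0.025,-0.07,-0.039,0,0,11,-0.9],[-0.04,-0.115,-0.039,0,0,17,-1],[-0.055,-0.16,-0.039,0,0,23,-1],[-0.0644,-0.187,-0.039,0,0,26.8,-1],[-0.0644,-0.187,-0.039,0,0,26.8,-1],[-0.0644,-0.187,-0.039,0,0,26.8,-1],[-0.0644,-0.187,-0.039,0,0,26.8,-1]],
  ],
)

```text
time_s: 28.85
tool_pos: [0.4513, -0.0058, 0.1603]
tool_rot: [180.0, 0.0, 76.3]
force: [0.0, -0.5, -0.3]
grip_width: 0.0872
```

```bash
python3 - <<'E'
from h import *
c=read_camera("wrist"); cv2.imwrite("pics/w17.png",c["img"][:,:,::-1])
B=dict(x0=.38,x1=.52,y0=-.08,y1=.08,s=.0005)
o=ortho(c,z=.017,**B); h,s,v=seg(o); print(rect((h<22)&(s>90),B['x1'],B['y1'],B['s'],minA=400)); cv2.imwrite("pics/w17o.png",cv2.resize(o[:,:,::-1],None,fx=2,fy=2))
W=cloud(c); h,s,v=seg(c["img"]); k=(h<22)&(s>90)&(abs(W[...,0]-.45)<.06)&(abs(W[...,1]+.006)<.06)
p=W[k&(W[...,2]>.045)&(W[...,2]<.08)];print(len(p),p.min(0),p.max(0),p.mean(0))
p=W[k&(W[...,2]>.011)&(W[...,2]<.021)];print(len(p),cv2.minAreaRect((p[:,:2]*1000).astype(np.float32)))
plan(.450,-.0065,.031,76.2)
E
```

```text
[(0.4504, -0.0056, 'mean', np.float32(0.4511), np.float32(-0.0032), 'sz', 50.9, 28.9, 'longdir', np.float32(76.0))]
524 [ 0.43750424 -0.01793213  0.05236256] [0.46239294 0.0064767  0.06986809] [ 0.4509925  -0.00314599  0.06481452]
615 ((449.93927001953125, -6.320289611816406), (50.80550003051758, 28.771059036254883), 74.94052124023438)
t 28.9 tcp [ 0.4513 -0.0059  0.1603] [1.80e+02 1.00e-01 7.63e+01] grip 0.087 q [-46.  -6.  41. 116.   5.  69. -20.] F [-0.7 -0.1 -0.2]
SHIFT [-0.0008 -0.0012  0.1293] ROT [0.01 0.07 0.05] rows>= 2.6
```

View pics/w17.png

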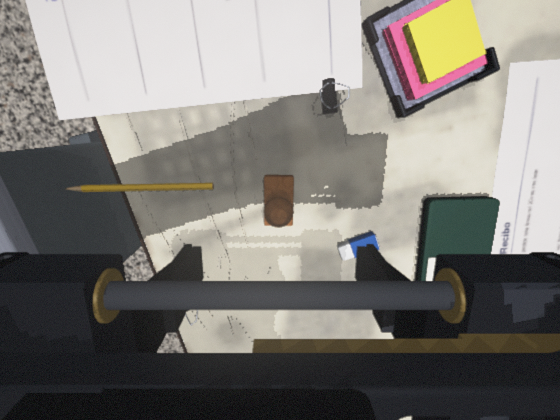

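View pics/w17o.png

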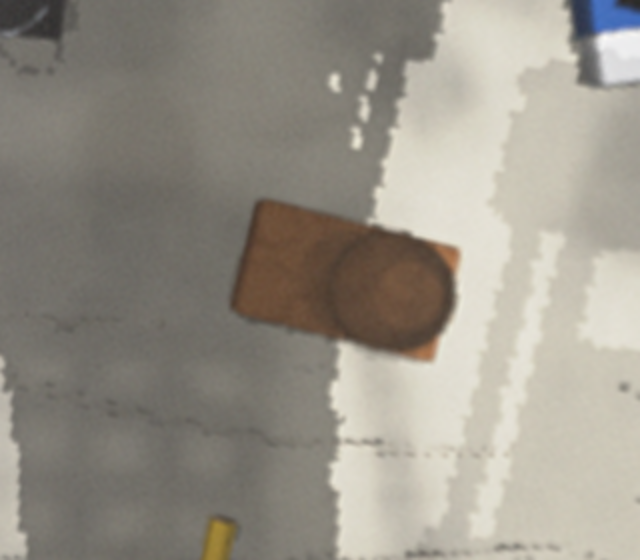

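arm_command(
  targets=[
    [[0,-0.001,0.04,0,0,0,-1],[0,-0.001,0.075,0,0,0,-1],[0,-0.001,0.1,0,0,0,-1],[0,-0.001,0.118,0,0,0,-1],[0,-0.001,0.127,0,0,0,-1],[0,-0.001,0.129,0,0,0,-1],[0,-0.001,0.129,0,0,0,-0.5],[0,-0.001,0.129,0,0,0,0],[0,-0.001,0.129,0,0,0,0.2],[0,-0.001,0.129,0,0,0,0.3]],
  ],
  newtons=15,
)

```text
time_s: 29.9
tool_pos: [0.4503, -0.006, 0.0322]
tool_rot: [179.9, -0.1, 76.2]
force: [0.3, 0.2, 0.1]
grip_width: 0.0631
```

arm_command(
  targets=[
    [[0,0,0,0,0,0,0.4],[0,0,0,0,0,0,0.5],[0,0,0,0,0,0,1],[0,0,0,0,0,0,1],[0,0,0,0,0,0,1],[0,0,-0.005,0,0,0,1],[0,0,-0.02,0,0,0,1],[0,0,-0.045,0,0,0,1],[0,0,-0.06,0,0,0,1],[0,0,-0.06,0,0,0,1]],
  ],
)

```text
time_s: 30.9
tool_pos: [0.4515, -0.006, 0.0936]
tool_rot: [179.8, -0.2, 76.2]
force: [0.0, 0.0, -0.6]
grip_width: 0.0243
```

```bash
python3 - <<'E'
from h import *
c=read_camera("wrist"); cv2.imwrite("pics/w18.png",c["img"][:,:,::-1])
c=read_camera("scene"); cv2.imwrite("pics/s18.png",cv2.resize(c["img"][120:300,180:420,::-1],None,fx=3,fy=3))
W=cloud(c); 
B=dict(x0=.54,x1=.70,y0=-.19,y1=-.01,s=.0005)
o=ortho(c,z=.018,**B); cv2.imwrite("pics/s18o.png",o[:,:,::-1])
c=read_camera("top"); o=ortho(c,z=.018,**B); cv2.imwrite("pics/t18o.png",cv2.resize(o[:,:,::-1],None,fx=2,fy=2))
plan(.619,-.096,.092,79)
E
```

```text
t 31.05 tcp [ 0.4491 -0.0062  0.0909] [-179.9    0.    76.2] grip 0.0245 q [-46.  -1.  44. 121.   1.  60. -17.] F [-1.1 -0.1 -1.8]
SHIFT [-0.0466  0.1864 -0.0013] ROT [-0.06  0.01 -2.83] rows>= 3.8
```

View pics/w18.png

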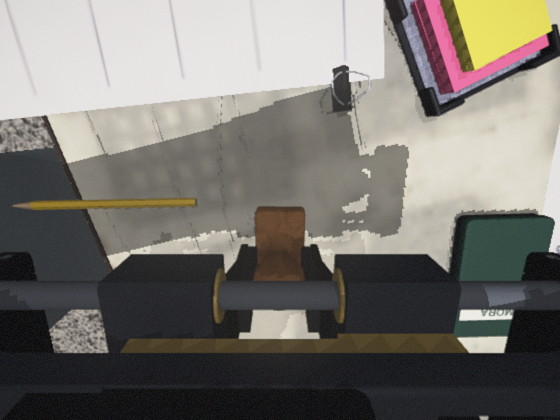

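View pics/s18.png

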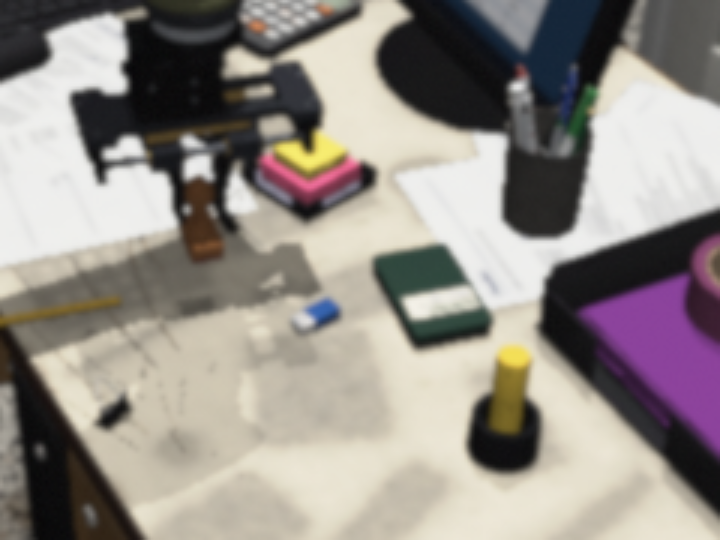

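View pics/t18o.png

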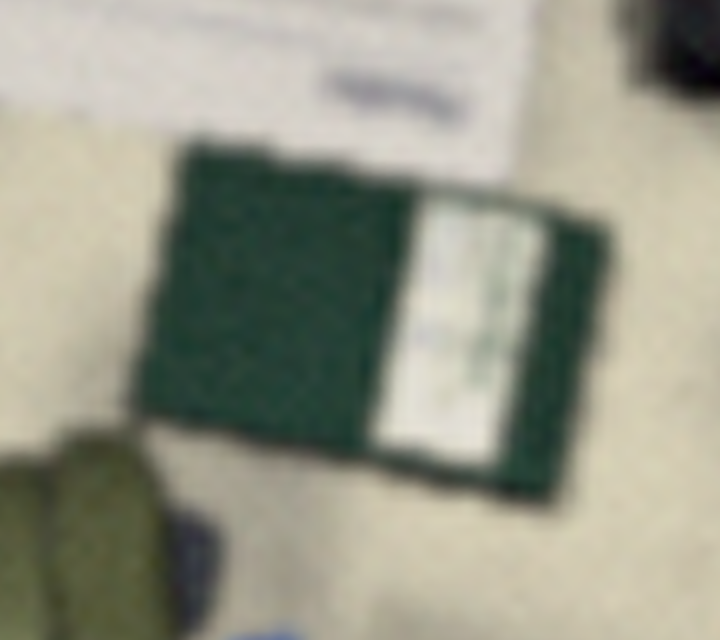

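```bash
python3 - <<'E'
from h import *
B=dict(x0=.54,x1=.70,y0=-.19,y1=-.01,s=.0005)
for n in ("top","scene","wrist"):
    c=read_camera(n); o=ortho(c,z=.018,**B); h,s,v=seg(o)
    m=((v<110)&(h>60)&(h<100)&(s>60)).astype(np.uint8)
    nn,l,st,ce=cv2.connectedComponentsWithStats(m)
    keep=np.isin(l,[i for i in range(1,nn) if st[i,4]>800])
    pts=np.argwhere(keep)[:,::-1].astype(np.float32)
    if len(pts)<500: continue
    hull=cv2.fillConvexPoly(np.zeros_like(m),cv2.convexHull(pts.astype(np.int32)),1)
    print(n,rect(hull>0,B['x1'],B['y1'],B['s'],minA=500))
    M=cv2.moments(hull,True); ang=.5*np.degrees(np.arctan2(2*M['mu11'],M['mu20']-M['mu02'])); print("moment yaw",90-ang)
o=get_obs();c=read_camera("wrist");W=cloud(c);h,s,v=seg(c["img"]);k=(h<22)&(s>90)&(np.arange(420)[:,None]<260)&(abs(np.arange(560)-280)<60)[None]
p=R.from_euler('xyz',o["tool_rot"],degrees=True).inv().apply(W[k]-o["tool_pos"]);p=p[(p[:,2]>0)&(p[:,2]<.025)]
print("stamp in tool",len(p),np.percentile(p,[1,50,99],axis=0).round(4))
b=p[p[:,0]>.012]; print(np.polyfit(b[:,0],b[:,2],1))
E
```

```text
top [(0.6196, -0.1024, 'mean', np.float32(0.6195), np.float32(-0.1025), 'sz', 105.4, 67.8, 'longdir', np.float32(77.9))]
moment yaw 77.91355312531121
scene [(0.6165, -0.1083, 'mean', np.float32(0.6164), np.float32(-0.1085), 'sz', 112.0, 68.2, 'longdir', np.float32(77.9))]
moment yaw 76.67526779623232
wrist [(0.6189, -0.1008, 'mean', np.float32(0.6163), np.float32(-0.0963), 'sz', 113.2, 76.7, 'longdir', np.float32(77.5))]
moment yaw 69.65584155736053
stamp in tool 2217 [[-0.0034 -0.014   0.0025]
 [ 0.0137 -0.0003  0.0131]
 [ 0.0255  0.0141  0.0226]]
[0.25678836 0.00918302]
```

```bash
python3 - <<'E'
from h import *
o=get_obs();c=read_camera("wrist");W=cloud(c);img=c["img"]
cv2.imwrite("pics/w19.png",cv2.resize(img[190:330,200:360,::-1],None,fx=5,fy=4,interpolation=cv2.INTER_CUBIC))
P=R.from_euler('xyz',o["tool_rot"],degrees=True).inv().apply((W-o["tool_pos"]).reshape(-1,3)).reshape(W.shape)
for r in range(200,282,5): print(r,[tuple(P[r,u].round(3)) for u in (262,270,290,298)])
E
```

```text
200 [(np.float64(0.013), np.float64(-0.014), np.float64(0.091)), (np.float64(0.013), np.float64(-0.008), np.float64(0.091)), (np.float64(0.013), np.float64(0.009), np.float64(0.09)), (np.float64(0.013), np.float64(0.016), np.float64(0.09))]
205 [(np.float64(0.009), np.float64(-0.015), np.float64(0.091)), (np.float64(0.009), np.float64(-0.008), np.float64(0.091)), (np.float64(0.009), np.float64(0.009), np.float64(0.091)), (np.float64(0.009), np.float64(0.016), np.float64(0.091))]
210 [(np.float64(0.025), np.float64(-0.01), np.float64(0.016)), (np.float64(0.025), np.float64(-0.006), np.float64(0.016)), (np.float64(0.025), np.float64(0.006), np.float64(0.016)), (np.float64(0.025), np.float64(0.011), np.float64(0.016))]
215 [(np.float64(0.023), np.float64(-0.01), np.float64(0.013)), (np.float64(0.023), np.float64(-0.006), np.float64(0.013)), (np.float64(0.023), np.float64(0.006), np.float64(0.014)), (np.float64(0.023), np.float64(0.011), np.float64(0.014))]
220 [(np.float64(0.02), np.float64(-0.01), np.float64(0.013)), (np.float64(0.02), np.float64(-0.006), np.float64(0.014)), (np.float6
[... 2328 characters left out ...]
-0.008), np.float64(-0.03)), (np.float64(0.01), np.float64(-0.005), np.float64(-0.031)), (np.float64(0.009), np.float64(0.005), np.float64(-0.03)), (np.float64(0.008), np.float64(0.009), np.float64(-0.028))]
275 [(np.float64(0.007), np.float64(-0.008), np.float64(-0.031)), (np.float64(0.008), np.float64(-0.004), np.float64(-0.033)), (np.float64(0.008), np.float64(0.005), np.float64(-0.033)), (np.float64(0.006), np.float64(0.009), np.float64(-0.03))]
280 [(np.float64(0.006), np.float64(-0.008), np.float64(-0.033)), (np.float64(0.007), np.float64(-0.004), np.float64(-0.035)), (np.float64(0.006), np.float64(0.005), np.float64(-0.034)), (np.float64(0.005), np.float64(0.008), np.float64(-0.032))]
```

View pics/w19.png

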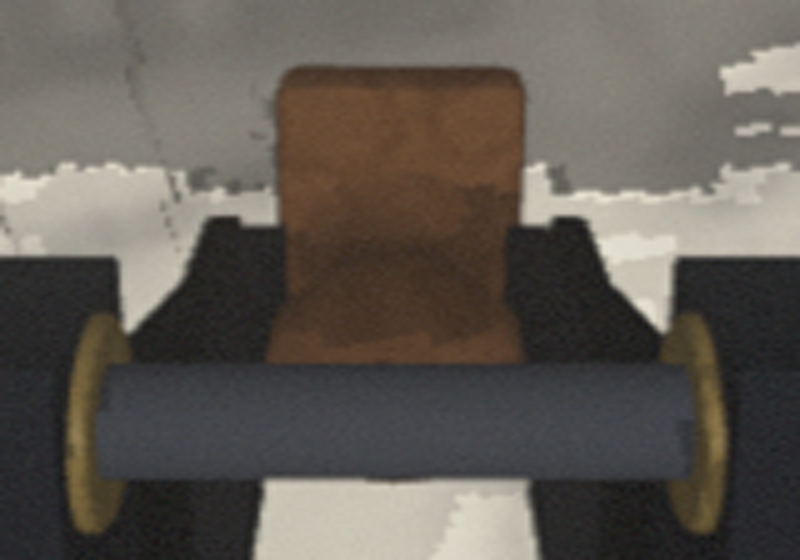

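arm_command(
  targets=[
    [[-0.003,0.01,0,0,0,0,1],[-0.01,0.035,0,0,0,-0.5,1],[-0.02,0.07,0,0,0,-1,1],[-0.031,0.11,0,0,0,-1.5,1],[-0.042,0.145,0,0,0,-2,1],[-0.049,0.172,0,0,0,-2,1],[-0.053,0.186,0,0,0,-2,1],[-0.0535,0.188,0,0,0,-2,1],[-0.0535,0.188,0,0,0,-2,1],[-0.0535,0.188,0,0,0,-2,1]],
  ],
)

```text
time_s: 32.3
tool_pos: [0.6186, -0.1024, 0.0911]
tool_rot: [-179.9, -0.0, 78.2]
force: [-0.2, -0.3, -0.7]
grip_width: 0.0246
```

```bash
python3 - <<'E'
from h import *
c=read_camera("wrist"); cv2.imwrite("pics/w20.png",c["img"][:,:,::-1])
B=dict(x0=.53,x1=.72,y0=-.21,y1=.01,s=.0005)
o=ortho(c,z=.018,**B); cv2.imwrite("pics/w20o.png",o[:,:,::-1])
for i in range(3): read_camera("wrist"); plan(.619,-.103,.05,78.3)
E
```

```text
t 32.4 tcp [ 0.6188 -0.1022  0.0916] [-1.80e+02 -1.00e-01  7.82e+01] grip 0.0246 q [-29.  26.  46.  97. -20.  66.  11.] F [ 0.6 -0.9 -0.6]
SHIFT [-0.0008  0.0003  0.0416] ROT [-0.03 -0.06 -0.09] rows>= 0.8
t 32.45 tcp [ 0.619  -0.1023  0.0917] [-1.80e+02 -1.00e-01  7.82e+01] grip 0.0244 q [-29.  26.  46.  97. -20.  66.  11.] F [-0.5  0.3 -0.6]
SHIFT [-0.0008  0.0002  0.0417] ROT [-0.01 -0.06 -0.09] rows>= 0.8
t 32.5 tcp [ 0.6191 -0.1024  0.0918] [ 1.80e+02 -1.00e-01  7.82e+01] grip 0.0246 q [-29.  26.  46.  97. -20.  66.  11.] F [-0.   0.1 -0.5]
SHIFT [-0.0007  0.      0.0418] ROT [ 0.   -0.05 -0.09] rows>= 0.8
```

View pics/w20.png

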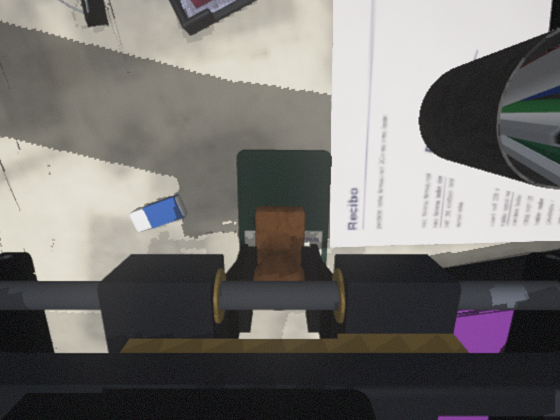

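View pics/w20o.png

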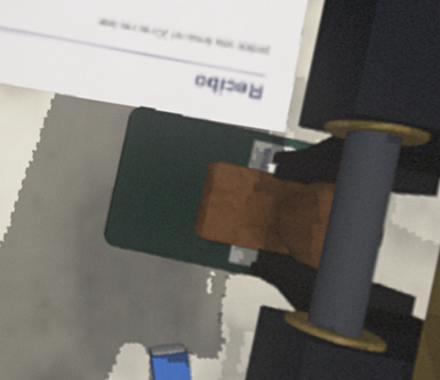

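```bash
python3 - <<'E'
from h import *
from scipy.optimize import least_squares
c=read_camera("wrist")
B=dict(x0=.53,x1=.72,y0=-.21,y1=.01,s=.0005)
o=ortho(c,z=.018,**B); h,s,v=seg(o)
m=((h>65)&(h<100)&(s>70)&(v<110)).astype(np.uint8)
m=cv2.morphologyEx(m,cv2.MORPH_OPEN,np.ones((5,5)))
n,l,st,ce=cv2.connectedComponentsWithStats(m); i=1+np.argmax(st[1:,4]); m=l==i
cv2.imwrite("pics/m20.png",m.astype(np.uint8)*255)
pts=np.argwhere(m); X=B['x1']-pts[:,0]*B['s']; Y=B['y1']-pts[:,1]*B['s']
# in pad frame yaw a: u along long, w across
for a in (77,77.5,78,78.5,79,80):
    r=np.radians(a); u=X*np.cos(r)+Y*np.sin(r); w=X*np.sin(r)-Y*np.cos(r)
    k=u>u.max()-.045
    # edge profile lines
    ub=np.linspace(u.max()-.040,u.max()-.012,8); hi=[w[abs(u-q)<.001].max() for q in ub]; lo=[w[abs(u-q)<.001].min() for q in ub]
    wb=np.linspace(w[k].min()+.012,w[k].max()-.012,8); top=[u[abs(w-q)<.001].max() for q in wb]
    hw=np.median(hi);lw=np.median(lo);uc=np.median(top)-.056; wc=(hw+lw)/2
    print(a,"slopes",[round(np.degrees(np.polyfit(x_,y_,1)[0]),1) for x_,y_ in((ub,hi),(ub,lo),(wb,top))],"width",round(hw-lw,4),"centre",(round(uc*np.cos(r)+wc*np.sin(r),4),round(uc*np.sin(r)-wc*np.cos(r),4)))
E
```

```text
Traceback (most recent call last):
ValueError: attempt to get argmax of an empty sequence
```

```bash
cat > pad.py <<'E'
from h import *
c=read_camera("wrist")
B=dict(x0=.53,x1=.72,y0=-.21,y1=.01,s=.0005)
o=ortho(c,z=.018,**B); h,s,v=seg(o); print(o[180,160],h[180,160],s[180,160],v[180,160])
g=o.astype(int); m=((g[...,1]-g[...,0]>8)&(v<90)).astype(np.uint8)
m=cv2.morphologyEx(cv2.morphologyEx(m,cv2.MORPH_CLOSE,np.ones((5,5))),cv2.MORPH_OPEN,np.ones((5,5)))
n,l,st,ce=cv2.connectedComponentsWithStats(m); i=1+np.argmax(st[1:,4]); m=l==i
cv2.imwrite("pics/m20.png",m.astype(np.uint8)*255)
pts=np.argwhere(m); X=B['x1']-pts[:,0]*B['s']; Y=B['y1']-pts[:,1]*B['s']
for a in (77,78,79):
    r=np.radians(a); u=X*np.cos(r)+Y*np.sin(r); w=X*np.sin(r)-Y*np.cos(r)
    k=u>u.max()-.045
    ub=np.linspace(u.max()-.040,u.max()-.012,8); hi=[w[abs(u-q)<.001].max() for q in ub]; lo=[w[abs(u-q)<.001].min() for q in ub]
    wb=np.linspace(w[k].min()+.012,w[k].max()-.012,8); top=[u[abs(w-q)<.001].max() for q in wb]
    hw=np.median(hi);lw=np.median(lo);uc=np.median(top)-.056; wc=(hw+lw)/2
    print(a,"slopes",[round(np.degrees(np.polyfit(x_,y_,1)[0]),1) for x_,y_ in((ub,hi),(ub,lo),(wb,top))],"width",round(hw-lw,4),"centre",(round(uc*np.cos(r)+wc*np.sin(r),4),round(uc*np.sin(r)-wc*np.cos(r),4)))
E
python3 pad.py
```

```text
[48 57 53] 77 40 57
77 slopes [np.float64(3.9), np.float64(-0.7), np.float64(-0.2)] width 0.0597 centre (np.float64(0.6159), np.float64(-0.1029))
78 slopes [np.float64(3.5), np.float64(0.6), np.float64(-1.1)] width 0.0594 centre (np.float64(0.6163), np.float64(-0.1029))
79 slopes [np.float64(-4.1), np.float64(1.6), np.float64(-1.5)] width 0.0599 centre (np.float64(0.617), np.float64(-0.1029))
```

View pics/m20.png

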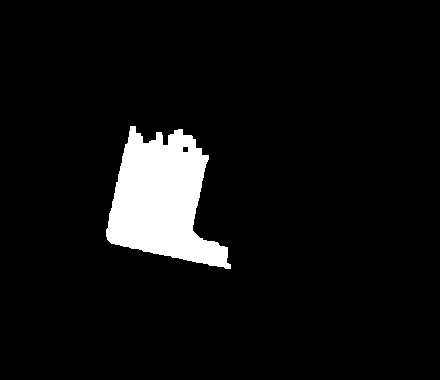

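arm_command(
  targets=[
    [[-0.001,0.0022,0.01,0,0,0,1],[-0.001,0.0022,0.02,0,0,0,1],[-0.001,0.0022,0.028,0,0,0,1],[-0.001,0.0022,0.034,0,0,0,1],[-0.001,0.0022,0.038,0,0,0,1],[-0.001,0.0022,0.04,0,0,0,1],[-0.001,0.0022,0.041,0,0,0,1],[-0.001,0.0022,0.0415,0,0,0,1],[-0.001,0.0022,0.0415,0,0,0,1],[-0.001,0.0022,0.0415,0,0,0,1]],
  ],
)

```text
time_s: 33.6
tool_pos: [0.6216, -0.1046, 0.0504]
tool_rot: [180.0, -0.0, 78.2]
force: [-0.2, 0.2, -0.3]
grip_width: 0.0245
```

```bash
python3 - <<'E'
from h import *
c=read_camera("wrist"); cv2.imwrite("pics/w21.png",c["img"][:,:,::-1])
plan(.621,-.1035,.049,78.2)
c=read_camera("scene"); cv2.imwrite("pics/s21.png",cv2.resize(c["img"][140:280,250:420,::-1],None,fx=4,fy=4))
E
```

```text
t 33.65 tcp [ 0.6216 -0.1046  0.0503] [180.   -0.   78.2] grip 0.0242 q [-27.  29.  44.  98. -23.  62.  12.] F [ 0.7  1.2 -1.3]
SHIFT [ 0.0009 -0.0008  0.0013] ROT [ 0.03 -0.01 -0.03] rows>= 0.0
```

View pics/w21.png

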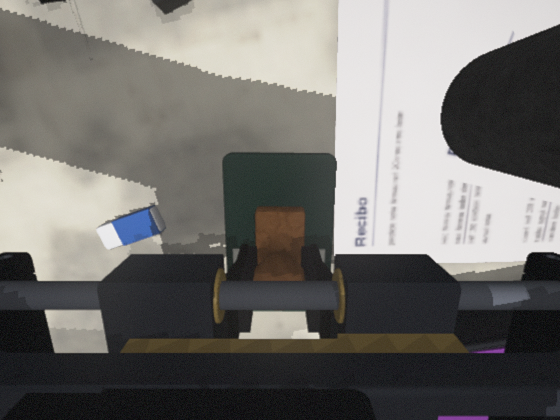

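View pics/s21.png

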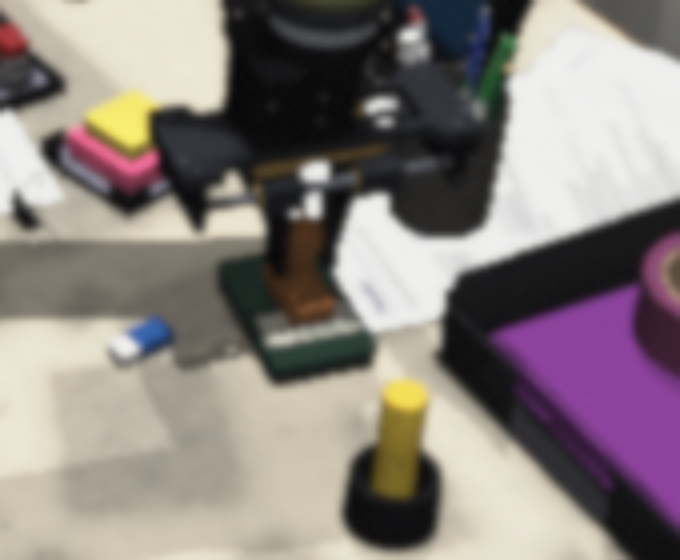

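```bash
python3 - <<'E'
from h import *
o=get_obs();c=read_camera("wrist");W=cloud(c)
P=R.from_euler('xyz',o["tool_rot"],degrees=True).inv().apply((W-o["tool_pos"]).reshape(-1,3)).reshape(W.shape)
for r in list(range(146,172,2))+[200,206,208,210,212,214,218]: print(r,P[r,265].round(4),P[r,295].round(4),c["img"][r,280])
r=190;row=[(u,c["img"][r,u].tolist(),P[r,u].round(4).tolist()) for u in (216,220,222,224,226,228,330,332,334,336,338)]
for x in row: print(x)
E
```

```text
146 [ 0.0603 -0.0096  0.0506] [0.0603 0.0105 0.0502] [126 121 115]
148 [ 0.0589 -0.0097  0.0507] [0.059  0.0105 0.0497] [128 125 116]
150 [ 0.0576 -0.0097  0.0506] [0.0576 0.0105 0.0509] [130 128 119]
152 [ 0.0563 -0.0097  0.05  ] [0.0563 0.0105 0.0501] [91 92 86]
154 [ 0.0567 -0.0089  0.0325] [0.0568 0.0096 0.0316] [47 55 52]
156 [ 0.0556 -0.0089  0.0319] [0.0556 0.0096 0.0309] [50 60 55]
158 [ 0.0544 -0.0089  0.0308] [0.0543 0.0096 0.0322] [51 60 57]
160 [ 0.0532 -0.0089  0.031 ] [0.0531 0.0097 0.0321] [46 57 52]
162 [ 0.052  -0.0089  0.0307] [0.0519 0.0096 0.0311] [48 57 54]
164 [ 0.0507 -0.0089  0.031 ] [0.0505 0.0097 0.0325] [48 58 53]
166 [ 0.0495 -0.009   0.0311] [0.0495 0.0097 0.0313] [45 54 49]
168 [ 0.0481 -0.009   0.032 ] [0.0481 0.0097 0.0319] [46 55 52]
170 [ 0.0756 -0.0005 -0.1628] [0.0468 0.0098 0.0325] [44 54 51]
200 [ 0.0274 -0.0093  0.0325] [0.0272 0.0101 0.0335] [41 52 49]
206 [ 0.0235 -0.0093  0.0322] [0.0235 0.0101 0.0323] [53 50 42]
208 [ 0.0256 -0.0088  0.0198] [0.0252 0.0095 0.021 ] [74 56 39]
210 [ 0.0254 -0.0086  0.0158] [0.0254 0.0092 0.016 ] [76 55 41]
212 [ 0.0246 -0.0086  0.0144] [0.0245 0.0092 0.0147] [100  71  49]
214 [ 0.0233 -0.0086  0.0145] [0.0236 0.0091 0.0137] [106  71  51]
218 [ 0.0208 -0.0086  0.0147] [0.0212 0.0092 0.0133] [96 66 44]
(216, [112, 110, 102], [0.0305, -0.0439, 0.049])
(220, [111, 109, 101], [0.0305, -0.0412, 0.0492])
(222, [109, 107, 101], [0.0302, -0.04, 0.0505])
(224, [46, 53, 47], [0.0343, -0.0352, 0.0312])
(226, [44, 53, 50], [0.0342, -0.034, 0.0316])
(228, [43, 56, 50], [0.0341, -0.0328, 0.032])
(330, [61, 64, 65], [0.0344, 0.032, 0.0306])
(332, [61, 68, 64], [0.034, 0.0336, 0.0324])
(334, [91, 95, 93], [0.034, 0.0348, 0.0322])
(336, [236, 233, 233], [0.0309, 0.0388, 0.047])
(338, [233, 230, 230], [0.0307, 0.0404, 0.0478])
```

arm_command(
  targets=[
    [[0.001,0,0,0,0,0,1],[0.001,0,0,0,0,0,1],[0.001,0,0.0005,0,0,0,1],[0.001,0,0.001,0,0,0,1],[0.001,0,0.001,0,0,0,1]],
  ],
)

```text
time_s: 34.25
tool_pos: [0.622, -0.1036, 0.0495]
tool_rot: [180.0, -0.0, 78.2]
force: [-0.3, 0.9, 2.1]
grip_width: 0.0248
```

arm_command(
  targets=[
    [[0,0,0,0,0,0,0.4],[0,0,0,0,0,0,0.2],[0,0,0,0,0,0,0],[0,0,0,0,0,0,-0.5],[0,0,0,0,0,0,-0.8],[0,0,0,0,0,0,-0.8],[0,0,-0.02,0,0,0,-0.8],[0,0,-0.06,0,0,0,-0.8],[0,0,-0.1,0,0,0,-0.8],[0,0,-0.12,0,0,0,-0.8]],
  ],
)

```text
time_s: 35.25
tool_pos: [0.6231, -0.1044, 0.1728]
tool_rot: [179.7, -0.0, 78.1]
force: [0.6, 0.6, -1.2]
grip_width: 0.0779
```

arm_command(
  targets=[
    [[0,0,-0.02,0,0,0,-0.8],[0,0,-0.03,0,0,0,-0.8],[0,0,-0.03,0,0,0,-0.8]],
  ],
)

```text
time_s: 35.55
tool_pos: [0.6224, -0.1039, 0.2003]
tool_rot: [179.9, -0.0, 78.2]
force: [0.6, 0.6, -0.2]
grip_width: 0.0784
```

```bash
python3 - <<'E'
from h import *
c=read_camera("wrist"); cv2.imwrite("pics/w22.png",c["img"][:,:,::-1])
o=ortho(c,.53,.72,-.21,.01,.0005,z=.035);cv2.imwrite("pics/w22o.png",o[:,:,::-1])
B=dict(x0=.54,x1=.70,y0=-.19,y1=-.01,s=.0005);o=ortho(c,z=.035,**B); h,s,v=seg(o); print(rect((h<22)&(s>90),B['x1'],B['y1'],B['s'],minA=400))
c=read_camera("scene"); cv2.imwrite("pics/s22.png",cv2.resize(c["img"][100:370,140:500,::-1],None,fx=2.2,fy=2.2))
plan(.5,0,.3,90)
E
```

```text
[(0.6241, -0.0928, 'mean', np.float32(0.6247), np.float32(-0.0894), 'sz', 29.8, 29.2, 'longdir', np.float32(76.5)), (0.6196, -0.113, 'mean', np.float32(0.6197), np.float32(-0.1132), 'sz', 25.2, 23.9, 'longdir', np.float32(121.6))]
t 35.65 tcp [ 0.6212 -0.1034  0.1981] [-179.9    0.    78.2] grip 0.0783 q [-31.  21.  48.  90. -16.  76.   8.] F [-0.2 -0.1 -0.6]
SHIFT [ 0.0764 -0.1399 -0.1017] ROT [-7.000e-02 -1.000e-02 -1.183e+01] rows>= 3.8
```

View pics/w22.png

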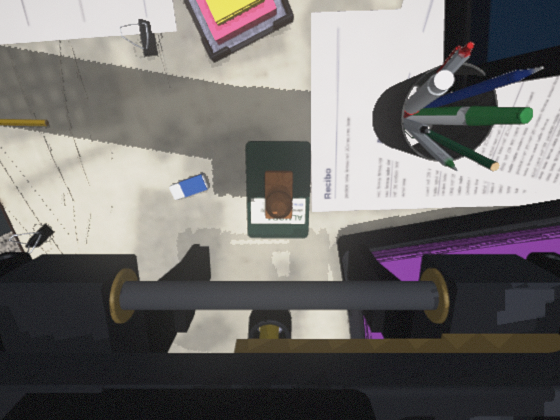

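View pics/w22o.png

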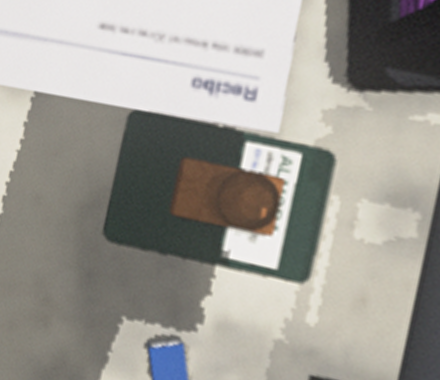

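View pics/s22.png

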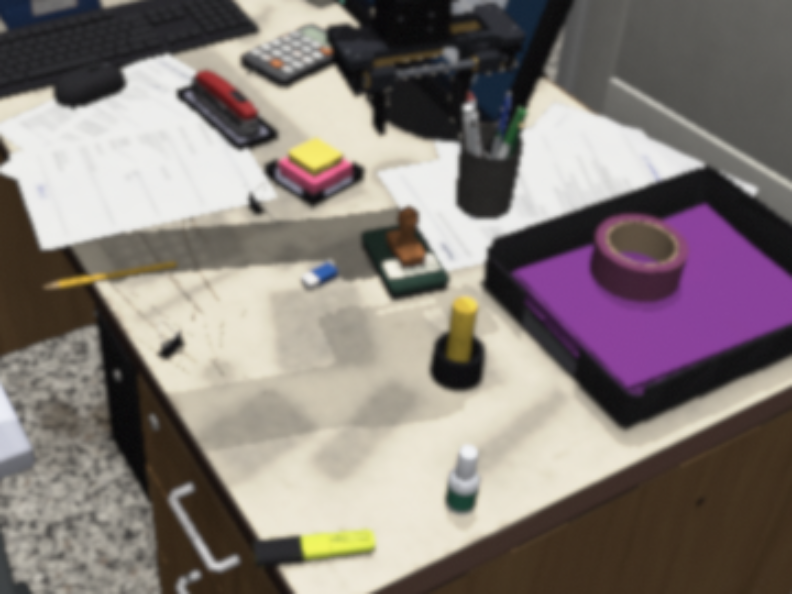

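```bash
python3 - <<'E'
from h import *
c=read_camera("wrist")
B=dict(x0=.53,x1=.72,y0=-.21,y1=.01,s=.0005)
o=ortho(c,z=.018,**B);cv2.imwrite("pics/w23o.png",cv2.resize(o[60:330,60:380,::-1],None,fx=2.4,fy=2.2))
g=o.astype(int);h,s,v=seg(o); m=((g[...,1]-g[...,0]>6)&(v<110)).astype(np.uint8)
m=cv2.morphologyEx(cv2.morphologyEx(m,cv2.MORPH_CLOSE,np.ones((5,5))),cv2.MORPH_OPEN,np.ones((5,5)))
n,l,st,ce=cv2.connectedComponentsWithStats(m); keep=np.isin(l,[i for i in range(1,n) if st[i,4]>1500]); print(st[1:,4])
hull=cv2.fillConvexPoly(np.zeros_like(m),cv2.convexHull(np.argwhere(keep)[:,::-1].astype(np.int32)),1)
print("pad",rect(hull>0,B['x1'],B['y1'],B['s'],minA=500))
o=ortho(c,z=.035,**B);h,s,v=seg(o);m=((h<22)&(s>90)).astype(np.uint8);m=cv2.morphologyEx(m,cv2.MORPH_CLOSE,np.ones((15,15)))
print("stamp",rect(m>0,B['x1'],B['y1'],B['s'],minA=400))
E
```

```text
[9941   79   30 5233   36   89]
pad [(0.6216, -0.103, 'mean', np.float32(0.6209), np.float32(-0.1034), 'sz', 110.9, 70.9, 'longdir', np.float32(77.7))]
stamp [(0.6218, -0.1033, 'mean', np.float32(0.6221), np.float32(-0.1028), 'sz', 51.9, 28.9, 'longdir', np.float32(77.8))]
```

View pics/w23o.png

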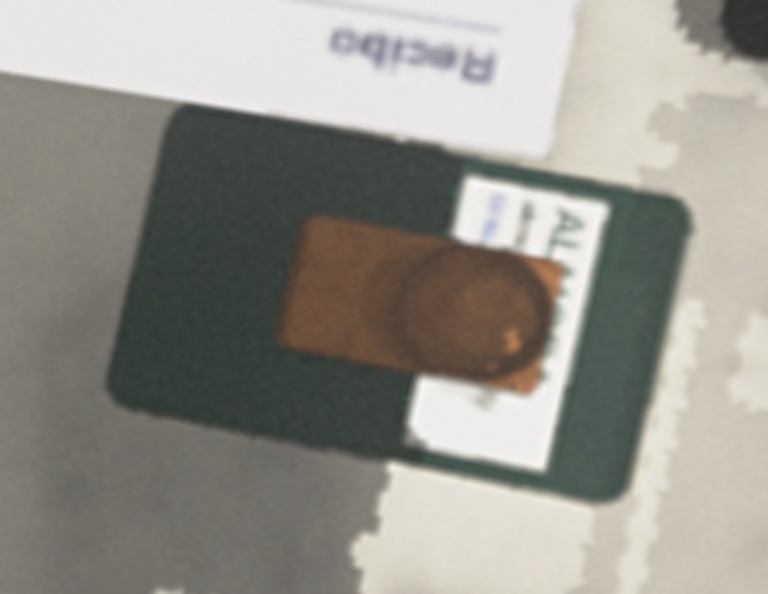

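arm_command(
  targets=[
    [[0.01,-0.02,-0.04,0,0,0,-1],[0.02,-0.05,-0.08,0,0,-3,-1],[0.04,-0.09,-0.1,0,0,-6,-1],[0.06,-0.12,-0.1,0,0,-10,-1],[0.076,-0.14,-0.1,0,0,-12,-1],[0.08,-0.16,-0.12,0,0,-12,-1],[0.08,-0.18,-0.14,0,0,-12,-1],[0.08,-0.18,-0.14,0,0,-12,-1],[0.08,-0.18,-0.14,0,0,-12,-1]],
  ],
)

```text
time_s: 36.6
tool_pos: [0.4619, 0.0117, 0.3384]
tool_rot: [180.0, -0.0, 90.2]
force: [-0.6, -0.1, -0.5]
grip_width: 0.0873
```

```bash
python3 - <<'E'
from h import *
c=read_camera("scene"); cv2.imwrite("pics/s24.png",cv2.resize(c["img"][60:270,100:380,::-1],None,fx=2.5,fy=2.5))
c=read_camera("top"); o=ortho(c,.40,.75,-.46,.40,.0011,z=.02); cv2.imwrite("pics/t24.png",o[:,:,::-1])
for z0 in [(.574,-.277),(.475,-.414)]:
    W=cloud(c);m=(abs(W[...,0]-z0[0])<.03)&(abs(W[...,1]-z0[1])<.03);p=W[m];t=p[p[:,2]>p[:,2].max()-.015];print(t.mean(0),p[:,2].max())
E
```

```text
[ 0.57323113 -0.27430903  0.09817902] 0.1053328606086692
[ 0.47669053 -0.4173251   0.07429455] 0.08008945476492157
```

View pics/s24.png

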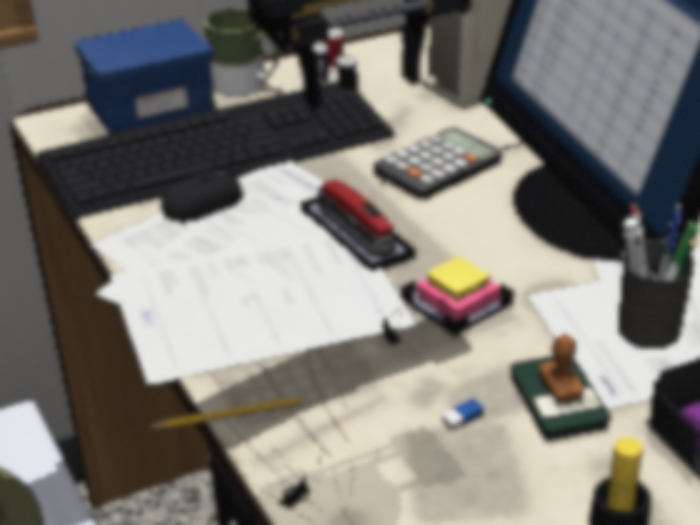

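View pics/t24.png

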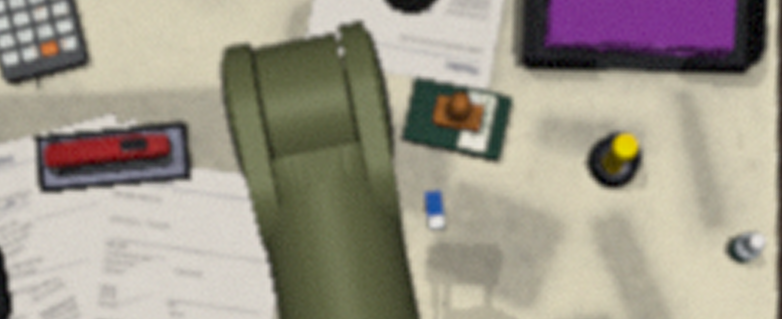

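```bash
python3 - <<'E'
from h import *
c=read_camera("top")
W=cloud(c); h,s,v=seg(c["img"]); B=dict(x0=.53,x1=.66,y0=.16,y1=.40,s=.0005)
o=ortho(c,z=.05,**B); hh,ss,vv=seg(o); print("stapler",rect(((hh<8)|(hh>172))&(ss>130)&(vv>60),B['x1'],B['y1'],B['s'],minA=500))
o=ortho(c,z=.014,**B); cv2.imwrite("pics/t25.png",o[:,:,::-1])
m=(abs(W[...,0]-.582)<.012)&(abs(W[...,1]-.28)<.085)&(W[...,2]>.025)
p=W[m]
for y in np.arange(.20,.36,.02):
    q=p[abs(p[:,1]-y)<.01]
    if len(q): print(round(y,2),len(q),np.median(q[:,2]).round(4))
c=read_camera("scene")
W=cloud(c);h,s,v=seg(c["img"]);m=((h<8)|(h>172))&(s>100)&(abs(W[...,0]-.582)<.04)&(abs(W[...,1]-.28)<.1)
p=W[m]; 
for y in np.arange(.20,.36,.02):
    q=p[abs(p[:,1]-y)<.01]
    if len(q): print("scene",round(y,2),len(q),q[:,2].max().round(4),q[:,0].min().round(3),q[:,0].max().round(3))
print(get_obs()["time_s"])
E
```

```text
stapler [(0.5799, 0.2763, 'mean', np.float32(0.5778), np.float32(0.2813), 'sz', 134.7, 28.2, 'longdir', np.float32(96.0))]
0.22 39 0.0447
0.24 46 0.0496
0.26 47 0.0489
0.28 43 0.05
0.3 43 0.0505
0.32 31 0.0477
0.34 28 0.0434
scene 0.2 5 0.0472 0.576 0.59
scene 0.22 47 0.0512 0.572 0.594
scene 0.24 35 0.0535 0.568 0.593
scene 0.26 36 0.055 0.568 0.588
scene 0.28 39 0.0536 0.566 0.589
scene 0.3 38 0.0533 0.564 0.585
scene 0.32 31 0.0511 0.561 0.584
scene 0.34 10 0.048 0.563 0.581
36.8
```

View pics/t25.png

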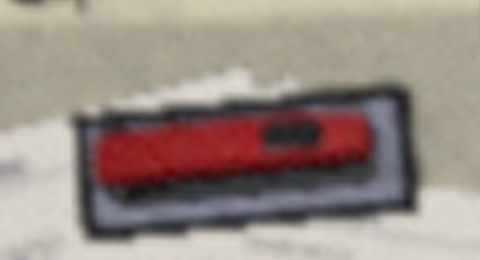

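```bash
python3 -c "
from cell import *
print(sign_off())"
```

```text
the job is handed in; nothing more can be done
None
```

I put the whole desk set back in the order asked and handed the job in at about 37 s of the 122 s allowed. The wrist force stayed at about 2 N in every reading I took.

My last checks, from the camera images:
- **Stapler:** it lies flat in the dock, about 2 mm from the dock's centre. Its top reads about 50 mm above the desk, as expected for the 5 mm floor, and it lines up with the dock to within about 1°.
- **Glue stick:** it stands upright in the pot, with its top at about 98 mm.
- **Note blocks:** the large block sits in the tray recess and is parallel to the tray. The small block is within about 2 mm of its centre and square to it. I last measured both from the wrist camera right after placing them, because the arm later hid the tray from the top camera.
- **Rubber stamp:** it stands upright within about 1 mm of the pad's centre, parallel to it to about 0.1°. One earlier scene-camera reading put the pad's centre about 6 mm away, but the pad's front face skews that view. I used the wrist and top cameras, which agreed to about 2 mm.
- **Correction bottle:** it is still standing where it was.

At hand-in the gripper was open, about 0.34 m above the desk and touching nothing.

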